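File the cut tissue blocks in their trays and stack the trays

TASK

Put the yellow, light blue and pink tissue blocks away for the archive: lay each one flat, wax up, in the tray of its own colour, and stack the trays so that their lugs lock, the light blue tray on the fixed yellow one and the pink tray on top, since its block is wanted first. Leave the white block where it lies; it has still to be cut.

Things in the scene. Friction and masses are not known exactly. Their poses are not given: they have to be found in the camera images.
- block_yellow: Yellow tissue block: cream wax with a red-brown patch on a yellow cassette, 28 (x) x 41 (y) mm, 2 mm thick; the wax is 24 x 34 mm and its top is 9 mm above the underside. Origin: centre of the underside, z up. Loose, 15 g. Grasp from above across x, on the wax. Lies on the worktop (z = 0) before a microtome 0.3 m tall (x over 0.47, y 0.02 to 0.33): keep clear of it.
- block_blue: Light blue tissue block: cream wax with a red-brown patch on a light blue cassette, 28 (x) x 41 (y) mm, 2 mm thick; the wax is 24 x 34 mm and its top is 9 mm above the underside. Origin: centre of the underside, z up. Loose, 15 g. Grasp from above across x, on the wax. Lies on the worktop (z = 0) before a microtome 0.3 m tall (x over 0.47, y 0.02 to 0.33): keep clear of it.
- block_pink: Pink tissue block: cream wax with a red-brown patch on a pink cassette, 28 (x) x 41 (y) mm, 2 mm thick; the wax is 24 x 34 mm and its top is 9 mm above the underside. Origin: centre of the underside, z up. Loose, 15 g. Grasp from above across x, on the wax. Lies on the worktop (z = 0) before a microtome 0.3 m tall (x over 0.47, y 0.02 to 0.33): keep clear of it.
- block_white: White tissue block: cream wax with a red-brown patch on a white cassette, 28 (x) x 41 (y) mm, 2 mm thick; the wax is 24 x 34 mm and its top is 9 mm above the underside. Origin: centre of the underside, z up. Loose, 15 g. Grasp from above across x, on the wax. Lies on the worktop (z = 0) before a microtome 0.3 m tall (x over 0.47, y 0.02 to 0.33): keep clear of it. Stays put.
- tray_yellow: Yellow block tray, shaped like the other two, but fixed to the worktop on a flat aluminium plate 76 x 118 x 5 mm. Origin: centre of the plate's underside, z up; its floor is 21 mm and the tops of its end blocks 35 mm above the origin, so the tray seated on it has its underside 35 mm above this origin. A block lies on the floor with its y along the tray's y.
- tray_blue: Light blue stacking block tray, 58 (x) x 100 (y) x 30 mm, loose, 100 g empty. Origin: centre of the underside, z up. The floor, |y| under 30 mm, is 16 mm up, its long sides open for fingers closing along x but for lips 3 mm high at |y| 17 to 30 mm. End blocks, |y| 30 to 50 mm, are 30 mm high. Grasp from above at mid-length across x, low on the 16 mm high sides.
- tray_pink: Pink stacking block tray, same shape, size and origin as the light blue one, loose. Each end block carries two tapered lugs (x +-18, y +-40 mm, 6 mm high, 10 mm wide at the foot, 6 at the top); slots under the end blocks (50 x 14 mm, 9 deep) take the lugs of the tray below with 2 mm play. Seated, a tray stands 30 mm above the one below, either way round.
There are look-alikes about, which are no part of the job. Leave any black look-alike of the block_pink alone.

How it is judged:
By the outcome, as a careful person would: the job done as asked, in the order asked, and still so for the second after the job is handed in, with the robot touching nothing.
It also fails if it takes over 128 s, if anything falls off the work surface, if the arm or the gripper's body presses on something with over 40 N, if the wrist force passes 120 N, or if a joint passes its speed limit or range.

ROBOT

A 6-joint arm with a two-finger parallel gripper is mounted at the origin on a cart in front of the work surface, level with it; the furniture and walls round the work are solid. World frame = base frame: x ahead of the robot, y to its left, z up, the work surface at z = 0. Lengths are in mm, angles in degrees, forces in N, time in s.
With the tool pointing down it reaches from about 350 to 850 mm from the base axis. Payload 8.1 kg.
Tool frame: the origin (TCP) lies at the very end of the fingers, on their centre line; the grasp point (between the pads) lies 19 mm behind it (r.grasp_offset is the distance from the TCP to the grasp point, in mm); z points along the fingers, y is the line along which they close (so a half turn about z gives the same grasp; the last joint's range is limited). The gripper opens to 85 mm and grips with 20 to 120 N. Pads are 22 mm wide; open, the fingers measure 114 mm over their backs; the gripper's body (76 mm by 85 mm) begins 54 mm behind the grasp point. The pads swing forward as they close: fully open they stand 13 mm farther back than shut.
Start: joints at [63.919, 7.471, 85.268, -0, 87.261, -4.893], TCP at [216.836, 559.453, 231.292] pointing down, gripper open.
Joint ranges: [-169.43, 169.43], [-51.17, 129.36], [1.28, 143.12], [-76.62, 256.62], [0, 156.53], [-152.29, 152.29]. Speed limits (degrees/s): [136.94, 136.94, 159.86, 180, 180, 180].

INTERFACE

Orientations are given as [roll, pitch, yaw] about the fixed x, y, z axes, in that order (R = Rz(yaw) Ry(pitch) Rx(roll)).
In Python, from bench import r gives the robot as it stands.
- The arm moves only by the tool carry_out, never from a script. Its argument "commands" is a list of rows, each an object with "jaw": the finger opening in m, from 0 to 0.0854; "translation": the shift along the tool's x, y, z in m, a list of three; "spin": the turn about the tool's z in rad. A call has exactly 8 rows; each row shifts and turns the commanded pose from where the row before left it, along the tool's axes as they then stand; what a row does not reach is not made up. A row lasts 1/12 s, in which the tool goes at most 41.7 mm and 7.16 degrees, less where a joint would pass 70% of its speed; a pose out of reach is approached as far as the arm can. A call is refused whole if a number of a shift passes 0.0417 or a number of a turn 0.125, either way. A call with a gripper value outside its range is refused whole. The fingers move at their own pace and stop on an object; "squeeze" is the grip in N (left out, the last holds). Time passes only in rows, so rows that do not move let the fingers close, or fill a call up. It gives the time, the measured TCP pose, the force, the opening and the grip force at its end, in the units of the state.
- r.sense(): the state, without advancing time (a new reading comes with each control period).
- r.snapshot(name): name is "scene" or "top" or "wrist"; returns a dict with "pixels" (400x640x3 uint8, blue, green, red), "K" (3x3 intrinsics, pixels), "extrinsics" (4x4, takes a point from camera to world coordinates). Camera axes: x right, y down, z forward; pixel columns grow to the right and rows downward; lengths in mm; the calibration is good to about 2 mm. A picture is of the moment at which its call begins. There is no depth.
- r.hand_in(): hands the job in; it is judged then, once.
Trained networks look in a picture, given as the dict that the camera call returned (one of the last four; its "shot" number tells which), for a name from the list of things; names that differ only in an ending like _2 or _b are one class to them, and where a whole thing is asked for, a point or a joint stands for the part that bears it (a point fixed in the world has none). Each returns a list of dicts, best first, with "score" (0 to 1); they miss things now and then, are a little off and sometimes report something else, mostly with a low value. They report only what shows in the picture. A call takes as long as a camera call. They do not tell look-alikes from the thing itself.
- r.spot_in(picture, target): "xy" ([column, row] in pixels, amid what is visible of it).
- r.regions_of(picture, target): "pixels" (400x640 bool, what is visible of it) and "xy" ([column, row] in pixels, amid what is visible of it).
- r.landmark_of(picture, target): "xy" ([column, row] in pixels: a listed point, or the origin of a listed thing).
The state is a dict: "time": time; "joint_pos": joint angles; "qd": joint speeds; "joint_efforts": joint torques, N m; "tool_pos": TCP position; "tcp_rot": TCP orientation; "ft_force": force on the tool from outside, world axes, zero at the start; "wrist_torque": the same for the moment, N m; "finger_gap": finger opening in mm; "grip_force": force on a finger pad.
Only numpy, scipy, OpenCV 4.12 (cv2) and the standard library are available. Lean on these libraries where they do the work, as an engineer would, in place of code of your own. Each camera call takes 0.05 s, during which the arm holds its last target. There are 200 camera calls.

## Working session

There is one attempt and no reset: what is moved stays moved. The work goes in short steps, Python scripts to look and compute and a tool call to move; the robot and the scene stay as the last step left them, time stands still between calls to the robot, and variables do not carry over. Pictures are saved under pics/ and viewed, at most 14 in all, crops included, and the job is handed in when it is done.

Besides the shell and the picture viewer there is one more tool, called after "Call:" in YAML: its name, and indented under it one key for each argument. carry_out: Moves the arm, as the interface text tells. Its arguments: {"type":"object","properties":{"commands":{"type":"array","items":{"type":"object","properties":{"jaw":{"type":"number"},"translation":{"type":"array","items":{"type":"number"}},"spin":{"type":"number"}}}},"squeeze":{"type":"number"}},"required":["commands"]}

```bash
mkdir -p pics; ls; cat > h.py <<'E'
import numpy as np,cv2
from bench import r
def ray(p,uv):
    K=np.array(p["K"]);T=np.array(p["extrinsics"])
    d=T[:3,:3]@np.linalg.inv(K)@np.array([uv[0],uv[1],1.]);return T[:3,3],d
def toz(p,uv,z):
    o,d=ray(p,uv);return (o+d*(z-o[2])/d[2])
def proj(p,X):
    T=np.linalg.inv(np.array(p["extrinsics"]));c=T[:3,:3]@np.array(X,float)+T[:3,3]
    q=np.array(p["K"])@c;return q[:2]/q[2]
E
python3 - <<'E'
from h import *
for n in ["top","scene"]:
    p=r.snapshot(n);cv2.imwrite(f"pics/{n}0.png",p["pixels"])
    print(n,np.round(p["extrinsics"],2).tolist(),np.round(p["K"],1).tolist())
    for t in ["block_yellow","block_blue","block_pink","block_white","tray_yellow","tray_blue","tray_pink"]:
        for z in r.landmark_of(p,t)[:3]: print(t,np.round(z["xy"]),round(z["score"],2),np.round(toz(p,z["xy"],0)[:2]))
print(r.sense())
E
```

```text
pics
top [[-0.02, -0.99, 0.11, 396.19], [-1.0, 0.02, -0.0, 12.47], [0.0, -0.11, -0.99, 1328.08], [0.0, 0.0, 0.0, 1.0]] [[461.7, 0.0, 319.6], [0.0, 461.7, 196.8], [0.0, 0.0, 1.0]]
block_yellow [289. 233.] 0.74 [436.  97.]
block_yellow [202. 236.] 0.72 [431. 348.]
block_blue [291. 235.] 0.62 [429.  93.]
block_pink [436. 177.] 0.47 [ 588. -331.]
block_pink [329. 229.] 0.46 [444. -16.]
block_white [246. 235.] 0.51 [433. 221.]
tray_yellow [434. 222.] 0.93 [ 459. -320.]
tray_blue [393. 167.] 0.95 [ 622. -207.]
tray_blue [204. 237.] 0.43 [429. 340.]
tray_pink [365. 220.] 0.88 [ 468. -122.]
scene [[0.78, -0.36, 0.52, 50.69], [-0.63, -0.42, 0.66, -576.51], [-0.02, -0.84, -0.55, 547.65], [0.0, 0.0, 0.0, 1.0]] [[380.3, 0.0, 317.2], [0.0, 380.3, 194.6], [0.0, 0.0, 1.0]]
block_yellow [229. 176.] 0.45 [434. 323.]
block_blue [274. 214.] 0.68 [433.  85.]
block_pink [453. 280.] 0.58 [ 578. -323.]
block_pink [299. 232.] 0.49 [437. -12.]
block_white [248. 191.] 0.63 [437. 218.]
tray_yellow [416. 311.] 0.67 [ 463. -327.]
tray_blue [422. 242.] 0.83 [ 622. -215.]
tray_pink [344. 251.] 0.83 [ 471. -125.]
tray_pink [419. 245.] 0.4 [ 609. -218.]
{'time': 0.8, 'joint_pos': array([ 6.39193900e+01,  7.46772405e+00,  8.52665360e+01,  4.77718892e-05,
        8.72622564e+01, -4.89381046e+00]), 'qd': array([-0.05574572,  0.07618323, -0.05662522, -0.02792324,  0.01714885,
       -0.01054139]), 'joint_efforts': array([-1.61662247e-03, -5.69272685e+01, -5.00833941e+01, -5.10211248e-04,
        1.14227103e-03,  4.36689891e-05]), 'tool_pos': array([216.83788277, 559.4614692 , 231.340266  ]), 'tcp_rot': array([1.79996525e+02, 2.49631271e-04, 1.58813198e+02]), 'ft_force': array([-0.4561801 ,  1.07287373,  0.92555913]), 'wrist_torque': array([ 0.01666172, -0.00187312,  0.0098526 ]), 'grip_force': 0.0, 'finger_gap': 85.65376663972533}
```

```bash
python3 - <<'E'
import cv2
a=cv2.imread("pics/top0.png")[140:270,170:470]
cv2.imwrite("pics/topc.png",cv2.resize(a,None,fx=2.66,fy=2.66,interpolation=cv2.INTER_CUBIC))
b=cv2.imread("pics/scene0.png")[130:350,180:500]
cv2.imwrite("pics/scenec.png",cv2.resize(b,None,fx=2.5,fy=2.5,interpolation=cv2.INTER_CUBIC))
E
```

```text
(no output)
```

View pics/topc.png

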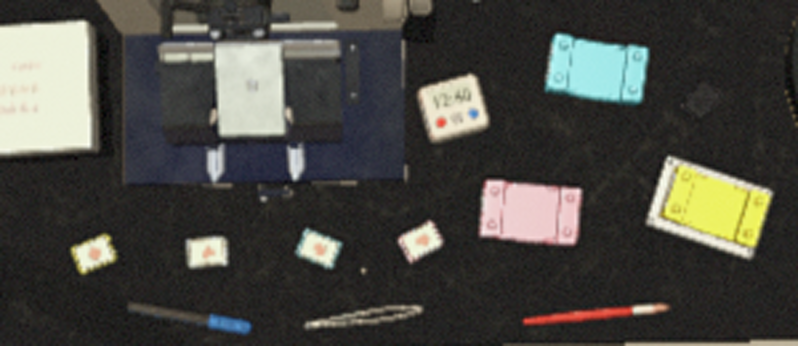

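View pics/scenec.png

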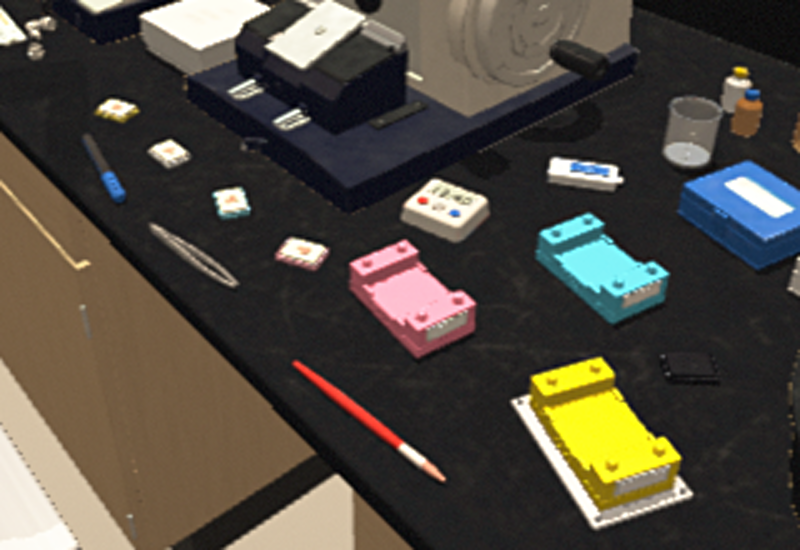

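The top view (raw pixels) shows the blocks left to right: yellow (205,235), white (248,234), light blue (290,233) and pink (328,231). A black look-alike lies at (433,177). The trays are light blue (393,167), pink (369,220) and yellow (434,218) on its plate. I'm flying over the blocks for a close wrist view.

Call:
carry_out:
  commands:
    - {"jaw": 0.045, "spin": 0.12}
    - {"spin": 0.12}
    - {"spin": 0.12}
    - {"spin": 0.12}
    - {"spin": 0.12}
    - {"spin": 0.12}
    - {"spin": 0.12}
    - {"spin": 0.12}

```text
invalid input
```

Call:
carry_out:
  commands:
    - {"spin": 0.12}
    - {"spin": 0.12}
    - {"translation": [-0.04, 0.015, 0]}
    - {"translation": [-0.04, 0.015, 0]}
    - {"translation": [-0.04, 0.015, 0]}
    - {"translation": [-0.04, 0.015, 0]}
    - {"translation": [-0.02, 0.01, 0]}
    - {"translation": [0, 0, 0]}

```text
invalid input
```

```bash
python3 - <<'E'
from h import *
p=r.snapshot("wrist");cv2.imwrite("pics/w1.png",p["pixels"])
s=r.sense();print(s["time"],s["tool_pos"],s["tcp_rot"],s["ft_force"],np.round(p["extrinsics"],2).tolist(),p["K"])
E
```

```text
0.85 [216.84128262 559.46581109 231.31878753] [ 1.79996579e+02 -9.09334778e-04  1.58812819e+02] [ 0.13484706  0.28874089 -1.24189594] [[0.36, 0.89, 0.28, 146.06], [0.93, -0.35, -0.11, 586.99], [-0.0, 0.3, -0.95, 373.38], [0.0, 0.0, 0.0, 1.0]] [[308.23939607   0.         321.34555632]
 [  0.         308.23939607 200.3855325 ]
 [  0.           0.           1.        ]]
```

View pics/w1.png

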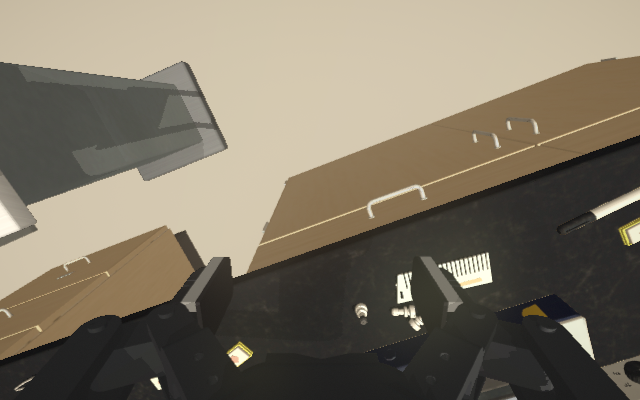

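Call:
carry_out:
  commands:
    - {"jaw": 0.045, "spin": 0.12, "translation": [0, 0, 0]}
    - {"jaw": 0.045, "spin": 0.12, "translation": [0, 0, 0]}
    - {"jaw": 0.045, "spin": 0.12, "translation": [0, 0, 0]}
    - {"jaw": 0.045, "spin": 0.12, "translation": [0, 0, 0]}
    - {"jaw": 0.045, "spin": 0.12, "translation": [0, 0, 0]}
    - {"jaw": 0.045, "spin": 0.12, "translation": [0, 0, 0]}
    - {"jaw": 0.045, "spin": 0.12, "translation": [0, 0, 0]}
    - {"jaw": 0.045, "spin": 0.12, "translation": [0, 0, 0]}

```text
time: 1.52
tool_pos: [216.9, 559.4, 231.3]
tcp_rot: [180.0, 0.0, 103.5]
ft_force: [-0.8, 0.1, 1.1]
finger_gap: 45.0
grip_force: 0.0
```

Call:
carry_out:
  commands:
    - {"jaw": 0.045, "spin": 0.12, "translation": [0, 0, 0]}
    - {"jaw": 0.045, "spin": 0.12, "translation": [0, 0, 0]}
    - {"jaw": 0.045, "spin": 0, "translation": [-0.04, 0.02, 0]}
    - {"jaw": 0.045, "spin": 0, "translation": [-0.04, 0.02, 0]}
    - {"jaw": 0.045, "spin": 0, "translation": [-0.04, 0.02, 0]}
    - {"jaw": 0.045, "spin": 0, "translation": [-0.04, 0.02, 0]}
    - {"jaw": 0.045, "spin": 0, "translation": [-0.04, 0.02, 0]}
    - {"jaw": 0.045, "spin": 0, "translation": [-0.04, 0.02, 0]}

```text
time: 2.18
tool_pos: [329.2, 334.3, 231.4]
tcp_rot: [180.0, -0.0, 90.1]
ft_force: [1.5, 0.3, 0.4]
finger_gap: 44.9
grip_force: 0.0
```

Call:
carry_out:
  commands:
    - {"jaw": 0.045, "spin": 0, "translation": [-0.04, 0.02, 0]}
    - {"jaw": 0.045, "spin": 0, "translation": [-0.04, 0.02, 0]}
    - {"jaw": 0.045, "spin": 0, "translation": [-0.04, 0.02, 0]}
    - {"jaw": 0.045, "spin": 0, "translation": [-0.04, 0, 0]}
    - {"jaw": 0.045, "spin": 0, "translation": [-0.04, 0, 0]}
    - {"jaw": 0.045, "spin": 0, "translation": [-0.04, 0, 0]}
    - {"jaw": 0.045, "spin": 0, "translation": [0, 0, 0]}
    - {"jaw": 0.045, "spin": 0, "translation": [0, 0, 0]}

```text
time: 2.85
tool_pos: [385.4, 102.1, 231.6]
tcp_rot: [179.9, -0.0, 89.7]
ft_force: [-0.3, 0.5, -0.0]
finger_gap: 45.3
grip_force: 0.0
```

```bash
python3 - <<'E'
from h import *
p=r.snapshot("wrist");cv2.imwrite("pics/w2.png",p["pixels"])
s=r.sense();print(s["time"],s["tool_pos"],s["tcp_rot"],s["ft_force"],np.round(p["extrinsics"],3).tolist(),s["finger_gap"])
for t in ["block_yellow","block_blue","block_pink","block_white"]:
        for z in r.landmark_of(p,t)[:3]: print(t,np.round(z["xy"]),round(z["score"],2),np.round(toz(p,z["xy"],0)[:2]))
E
```

```text
2.9 [385.29056651 103.48627323 231.60867074] [ 1.79946586e+02 -2.82435552e-02  8.98870593e+01] [1.13002024 0.76099295 0.39996685] [[1.0, -0.006, -0.002, 386.775], [-0.006, -0.953, -0.302, 178.919], [0.0, 0.302, -0.953, 373.682], [0.0, 0.0, 0.0, 1.0]] 45.12559215948385
block_blue [362. 170.] 0.68 [437.  99.]
block_blue [378. 323.] 0.68 [ 467. -127.]
block_pink [361. 251.] 0.66 [439. -10.]
block_white [369.  66.] 0.82 [441. 218.]
block_white [364. 252.] 0.63 [444. -12.]
```

View pics/w2.png

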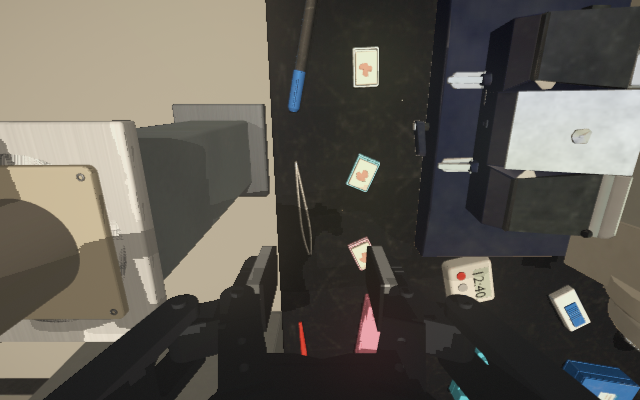

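Wrist view: white (366,67), light blue with cyan rim (363,173), pink (361,253). Next I hover over the yellow block.

Call:
carry_out:
  commands:
    - {"jaw": 0.045, "spin": 0, "translation": [0.039, 0.005, 0]}
    - {"jaw": 0.045, "spin": 0, "translation": [0.039, 0.005, 0]}
    - {"jaw": 0.045, "spin": 0, "translation": [0.039, 0.005, 0]}
    - {"jaw": 0.045, "spin": 0, "translation": [0.039, 0.005, 0]}
    - {"jaw": 0.045, "spin": 0, "translation": [0.039, 0.01, 0]}
    - {"jaw": 0.045, "spin": 0, "translation": [0.039, 0.01, 0]}
    - {"jaw": 0.045, "spin": 0, "translation": [0, 0, 0]}
    - {"jaw": 0.045, "spin": 0, "translation": [0, 0, 0]}

```text
time: 3.77
tool_pos: [423.3, 341.0, 229.4]
tcp_rot: [-179.8, 0.1, 90.4]
ft_force: [0.4, -0.9, 0.3]
finger_gap: 44.8
grip_force: 0.0
```

```bash
cat >> h.py <<'E'
from scipy.optimize import minimize
from itertools import product
def box(x0,x1,y0,y1,z0,z1): return np.array(list(product((x0,x1),(y0,y1),(z0,z1))),float)
BLOCK=[box(-14,14,-20.5,20.5,0,2),box(-12,12,-17,17,2,9)]
TRAY=[box(-29,29,-30,30,0,16),box(-29,29,-50,-30,0,30),box(-29,29,30,50,0,30)]+[box(-4+a,4+a,-4+b,4+b,30,36) for a in(-18,18) for b in(-40,40)]
S=4
def draw(p,parts,x,y,th,z,roi):
    c,s=np.cos(th),np.sin(th);u0,v0,u1,v1=roi
    m=np.zeros(((v1-v0)*S,(u1-u0)*S),np.uint8)
    K=np.array(p["K"]);T=np.linalg.inv(np.array(p["extrinsics"]))
    for P in parts:
        W=np.c_[c*P[:,0]-s*P[:,1]+x,s*P[:,0]+c*P[:,1]+y,P[:,2]+z]
        q=(K@(T[:3,:3]@W.T+T[:3,3:])).T;uv=q[:,:2]/q[:,2:]
        uv=((uv-[u0,v0]+.5)*S-.5)*16
        cv2.fillConvexPoly(m,cv2.convexHull(np.round(uv).astype(np.int32)),1,shift=4)
    return m
def fit(p,mask,parts,x0,z=0,pad=12):
    v,u=np.nonzero(mask);roi=(u.min()-pad,v.min()-pad,u.max()+pad,v.max()+pad)
    roi=(max(roi[0],0),max(roi[1],0),min(roi[2],640),min(roi[3],400))
    M=cv2.resize(mask[roi[1]:roi[3],roi[0]:roi[2]].astype(np.float32),None,fx=S,fy=S,interpolation=cv2.INTER_LINEAR)>.5
    def cost(q):
        D=draw(p,parts,q[0],q[1],np.radians(q[2]),z,roi)>0
        return 1-(D&M).sum()/((D|M).sum()+1)
    b=None
    for t in x0[2]:
        sx=np.array([[x0[0],x0[1],t]]*4,float)+[[0,0,0],[6,0,0],[0,6,0],[0,0,8]]
        o=minimize(cost,sx[0],method="Nelder-Mead",options=dict(initial_simplex=sx,xatol=.03,fatol=1e-5))
        if b is None or o.fun<b.fun:b=o
    return np.round(b.x,1),round(1-b.fun,3)
def comp(p,uv,thr=75,sat=None):
    b=p["pixels"].max(2)>thr
    n,l,st,ce=cv2.connectedComponentsWithStats(b.astype(np.uint8),connectivity=4)
    u,v=[int(round(k)) for k in uv];w=l[v-4:v+5,u-4:u+5];w=w[w>0]
    return l==np.bincount(w).argmax()
E
python3 - <<'E'
from h import *
p=r.snapshot("wrist");cv2.imwrite("pics/w3.png",p["pixels"])
s=r.sense();print(s["time"],s["tool_pos"],s["tcp_rot"])
for t in ["block_yellow","block_white"]:
    for z in r.landmark_of(p,t)[:3]:
        g=toz(p,z["xy"],0);print(t,np.round(z["xy"]),round(z["score"],2),np.round(g[:2]))
        try:
            m=comp(p,z["xy"]);print(m.sum(),fit(p,m,BLOCK,(g[0],g[1],(-20,0,20))))
        except Exception as e: print(e)
c=p["pixels"][60:320,200:560]; cv2.imwrite("pics/w3c.png",cv2.resize(c,None,fx=2,fy=2))
E
```

```text
3.8167 [423.58897634 339.61363478 230.16526052] [-1.79888403e+02  8.92914054e-02  9.02754945e+01]
block_yellow [331. 171.] 0.73 [435. 337.]
816 (array([435.9, 337.5,  20.5]), np.float64(0.953))
block_white [332. 259.] 0.79 [438. 217.]
630 (array([435.3, 216. ,   1.4]), np.float64(0.966))
block_white [333. 170.] 0.16 [438. 339.]
816 (array([435.9, 337.7,  21.2]), np.float64(0.953))
```

View pics/w3c.png

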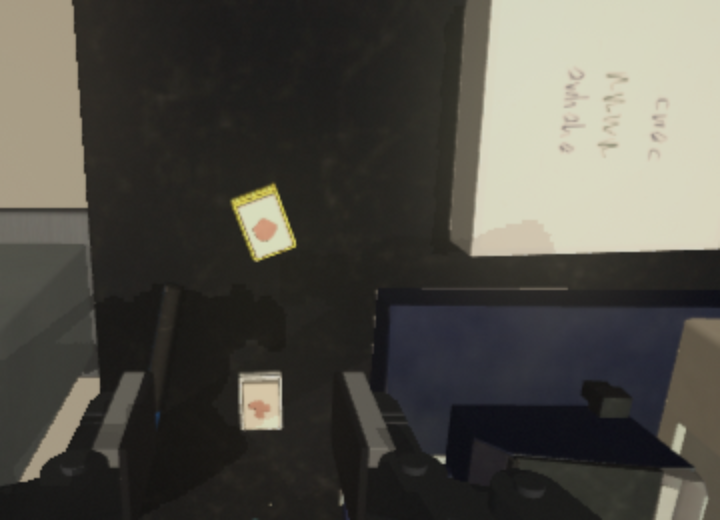

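The crop shows the yellow-rimmed block in the middle and the white one below it, with yellow at about (331,171) in the frame. The fit gives (436,337.5), turned +20.5°. I'm picking it.

Call:
carry_out:
  commands:
    - {"jaw": 0.045, "spin": 0, "translation": [0, 0.011, 0.03]}
    - {"jaw": 0.045, "spin": -0.119, "translation": [0, 0, 0.035]}
    - {"jaw": 0.045, "spin": -0.119, "translation": [0, 0, 0.035]}
    - {"jaw": 0.045, "spin": -0.119, "translation": [0, 0, 0.035]}
    - {"jaw": 0.045, "spin": 0, "translation": [0, 0, 0.03]}
    - {"jaw": 0.045, "spin": 0, "translation": [0, 0, 0.02]}
    - {"jaw": 0.045, "spin": 0, "translation": [0, 0, 0.01]}
    - {"jaw": 0.045, "spin": 0, "translation": [0, 0, 0]}

```text
time: 4.58
tool_pos: [434.3, 336.4, 34.4]
tcp_rot: [-179.8, 0.0, 110.4]
ft_force: [-0.2, -0.9, 0.8]
finger_gap: 44.8
grip_force: 0.0
```

Call:
carry_out:
  commands:
    - {"jaw": 0.045, "spin": 0, "translation": [0, 0, 0.012]}
    - {"jaw": 0.045, "spin": 0, "translation": [0, 0, 0.008]}
    - {"jaw": 0.045, "spin": 0, "translation": [0, 0, 0.005]}
    - {"jaw": 0.045, "spin": 0, "translation": [0, 0, 0.003]}
    - {"jaw": 0.045, "spin": 0, "translation": [0, 0, 0.002]}
    - {"jaw": 0.045, "spin": 0, "translation": [0, 0, 0]}
    - {"jaw": 0.045, "spin": 0, "translation": [0, 0, 0]}
    - {"jaw": 0.045, "spin": 0, "translation": [0, 0, 0]}

```text
time: 5.25
tool_pos: [436.0, 338.5, 6.7]
tcp_rot: [180.0, -0.0, 110.5]
ft_force: [0.7, 0.6, 0.0]
finger_gap: 45.1
grip_force: 0.0
```

```bash
python3 - <<'E'
from h import *
p=r.snapshot("wrist")
s=r.sense();print(s["time"],s["tool_pos"],s["tcp_rot"],s["ft_force"])
c=p["pixels"][130:400,160:480]; cv2.imwrite("pics/w4c.png",cv2.resize(c,None,fx=2,fy=2))
E
```

```text
5.3 [436.06996296 338.51572104   6.74317793] [ 1.79958040e+02 -8.21595324e-03  1.10518669e+02] [-0.58675672  0.16906818  0.0297656 ]
```

View pics/w4c.png

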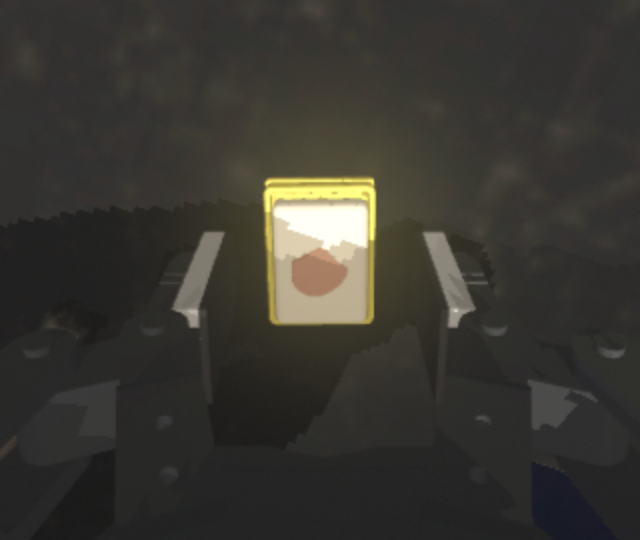

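Call:
carry_out:
  commands:
    - {"jaw": 0.045, "spin": 0, "translation": [0, 0, 0.002]}
    - {"jaw": 0.045, "spin": 0, "translation": [0, 0, 0.001]}
    - {"jaw": 0.018, "spin": 0, "translation": [0, 0, 0]}
    - {"jaw": 0.018, "spin": 0, "translation": [0, 0, 0]}
    - {"jaw": 0.018, "spin": 0, "translation": [0, 0, 0]}
    - {"jaw": 0.018, "spin": 0, "translation": [0, 0, 0]}
    - {"jaw": 0.018, "spin": 0, "translation": [0, 0, 0]}
    - {"jaw": 0.018, "spin": 0, "translation": [0, 0, 0]}
  squeeze: 25

```text
time: 5.97
tool_pos: [435.8, 338.2, 3.3]
tcp_rot: [-180.0, 0.0, 110.5]
ft_force: [0.1, -0.1, -0.7]
finger_gap: 22.9
grip_force: 24.6
```

```bash
python3 - <<'E'
from h import *
s=r.sense();print(s["time"],s["tool_pos"],s["tcp_rot"],s["ft_force"],s["finger_gap"],s["grip_force"])
E
```

```text
5.9667 [435.75045699 338.24173772   3.27574196] [-1.79996554e+02  1.93007580e-04  1.10510469e+02] [ 0.07764714 -0.06669546 -0.74018026] 22.91425379712111 24.58803355693817
```

Call:
carry_out:
  commands:
    - {"jaw": 0.018, "spin": 0, "translation": [0, 0, -0.02]}
    - {"jaw": 0.018, "spin": 0, "translation": [0, 0, -0.03]}
    - {"jaw": 0.018, "spin": 0, "translation": [0, 0, -0.04]}
    - {"jaw": 0.018, "spin": 0.119, "translation": [0, 0, -0.04]}
    - {"jaw": 0.018, "spin": 0.119, "translation": [0, 0, -0.04]}
    - {"jaw": 0.018, "spin": 0.119, "translation": [0, 0, -0.04]}
    - {"jaw": 0.018, "spin": 0, "translation": [-0.037, -0.018, 0]}
    - {"jaw": 0.018, "spin": 0, "translation": [-0.037, -0.018, 0]}

```text
time: 6.63
tool_pos: [402.1, 265.5, 217.6]
tcp_rot: [179.6, -0.2, 90.1]
ft_force: [-0.5, -0.3, 0.2]
finger_gap: 22.9
grip_force: 24.6
```

Call:
carry_out:
  commands:
    - {"jaw": 0.018, "spin": 0, "translation": [-0.041, 0, 0]}
    - {"jaw": 0.018, "spin": 0, "translation": [-0.041, 0, 0]}
    - {"jaw": 0.018, "spin": 0, "translation": [-0.041, 0, 0]}
    - {"jaw": 0.018, "spin": 0, "translation": [-0.041, 0, 0]}
    - {"jaw": 0.018, "spin": 0, "translation": [-0.041, 0, 0]}
    - {"jaw": 0.018, "spin": 0, "translation": [-0.041, 0, 0]}
    - {"jaw": 0.018, "spin": 0, "translation": [-0.041, 0, 0]}
    - {"jaw": 0.018, "spin": 0, "translation": [-0.041, 0, 0]}

```text
time: 7.3
tool_pos: [399.7, -65.7, 213.6]
tcp_rot: [179.9, 0.0, 90.1]
ft_force: [-0.2, 0.4, -0.7]
finger_gap: 23.2
grip_force: 24.7
```

Call:
carry_out:
  commands:
    - {"jaw": 0.018, "spin": 0, "translation": [-0.04, 0.0085, 0]}
    - {"jaw": 0.018, "spin": 0, "translation": [-0.04, 0.0085, 0]}
    - {"jaw": 0.018, "spin": 0, "translation": [-0.04, 0.0085, 0]}
    - {"jaw": 0.018, "spin": 0, "translation": [-0.04, 0.0085, 0]}
    - {"jaw": 0.018, "spin": 0, "translation": [-0.04, 0.0085, 0]}
    - {"jaw": 0.018, "spin": 0, "translation": [-0.04, 0.0085, 0]}
    - {"jaw": 0.018, "spin": 0, "translation": [-0.04, 0.0085, 0]}
    - {"jaw": 0.018, "spin": 0, "translation": [0, 0, 0]}

```text
time: 7.97
tool_pos: [459.3, -349.6, 210.9]
tcp_rot: [-179.9, 0.0, 89.8]
ft_force: [-0.0, 0.1, -0.7]
finger_gap: 23.1
grip_force: 24.7
```

```bash
cat >> h.py <<'E'
HUE={"yellow":30,"blue":91,"pink":172}
def cmask(p,col,uv):
    h=cv2.cvtColor(p["pixels"],cv2.COLOR_BGR2HSV).astype(int)
    d=np.abs((h[...,0]-HUE[col]+90)%180-90)
    b=(d<12)&(h[...,1]>60)&(h[...,2]>50)
    n,l,st,ce=cv2.connectedComponentsWithStats(b.astype(np.uint8))
    u,v=[int(round(k)) for k in uv];w=l[v-6:v+7,u-6:u+7];w=w[w>0]
    return l==np.bincount(w).argmax()
E
python3 - <<'E'
from h import *
p=r.snapshot("wrist")
s=r.sense();print(s["time"],s["tool_pos"],s["tcp_rot"],s["finger_gap"])
h=cv2.cvtColor(p["pixels"],cv2.COLOR_BGR2HSV)
for z in r.landmark_of(p,"tray_yellow")[:2]:
    u,v=np.round(z["xy"]).astype(int);g=toz(p,z["xy"],0);print(u,v,z["score"],g,h[v,u])
    m=cmask(p,"yellow",(u,v));print(m.sum(),fit(p,m,TRAY,(g[0],g[1],(-20,0,20)),z=5))
    cv2.imwrite("pics/m5.png",m*255)
c=p["pixels"][60:330,160:480]; cv2.imwrite("pics/w5c.png",cv2.resize(c,None,fx=2,fy=2))
E
```

```text
8.0167 [ 459.23655304 -346.67216004  211.27103018] [-1.79862650e+02 -8.44662652e-02  8.98436680e+01] 23.18965580313638
327 152 0.74 [ 466.68286796 -327.08022832    0.        ] [ 28 185 227]
16973 (array([ 472.1, -326.4,  -20.1]), np.float64(0.312))[ WARN:0@4.033] global loadsave.cpp:1063 imwrite_ Unsupported depth image for selected encoder is fallbacked to CV_8U.
```

View pics/w5c.png

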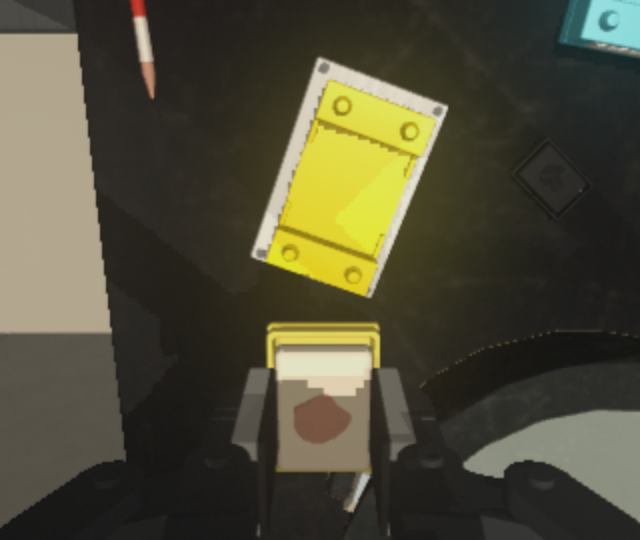

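The picture shows the yellow tray on its plate, leaning clockwise and centred near (336,150). The held block hangs level below it.

```bash
sed -i 's/(h\[...,1\]>60)&(h\[...,2\]>50)/(h[...,1]>smin)\&(h[...,2]>vmin)/; s/def cmask(p,col,uv)/def cmask(p,col,uv,smin=110,vmin=120)/' h.py
python3 - <<'E'
from h import *
p=r.snapshot("wrist")
s=r.sense();print(s["time"],s["tool_pos"],s["tcp_rot"],s["finger_gap"])
for vm in (90,120,150):
    m=cmask(p,"yellow",(327,152),110,vm);print(m.sum(),fit(p,m,TRAY,(467,-327,(-30,-10)),z=5))
p=r.snapshot("top");t=r.landmark_of(p,"tray_yellow")[0]["xy"]
m=cmask(p,"yellow",t,110,110);print(m.sum(),fit(p,m,TRAY,(460,-322,(-30,-10)),z=5))
E
```

```text
8.1167 [ 459.54909204 -343.73384024  212.52160709] [-1.79936595e+02 -7.87054619e-02  8.99951087e+01] 22.866137055174185
5159 (array([ 472.2, -325.8,  -20. ]), np.float64(0.982))
5149 (array([ 472.3, -325.7,  -20. ]), np.float64(0.98))
5034 (array([ 472.2, -325.7,  -20. ]), np.float64(0.959))
758 (array([ 470.3, -329.7,  -19.8]), np.float64(0.898))
```

Call:
carry_out:
  commands:
    - {"jaw": 0.018, "spin": 0, "translation": [0.019, 0.0125, 0.02]}
    - {"jaw": 0.018, "spin": 0.117, "translation": [0, 0, 0.03]}
    - {"jaw": 0.018, "spin": 0.117, "translation": [0, 0, 0.03]}
    - {"jaw": 0.018, "spin": 0.116, "translation": [0, 0, 0.03]}
    - {"jaw": 0.018, "spin": 0, "translation": [0, 0, 0.03]}
    - {"jaw": 0.018, "spin": 0, "translation": [0, 0, 0.022]}
    - {"jaw": 0.018, "spin": 0, "translation": [0, 0, 0.01]}
    - {"jaw": 0.018, "spin": 0, "translation": [0, 0, 0]}

```text
time: 8.88
tool_pos: [471.0, -322.3, 39.1]
tcp_rot: [-179.8, -0.1, 70.1]
ft_force: [-0.4, 1.3, 0.0]
finger_gap: 23.4
grip_force: 24.7
```

Call:
carry_out:
  commands:
    - {"jaw": 0.018, "spin": 0, "translation": [0, 0, 0]}
    - {"jaw": 0.018, "spin": 0, "translation": [0, 0, 0]}
    - {"jaw": 0.018, "spin": 0, "translation": [0, 0, 0]}
    - {"jaw": 0.018, "spin": 0, "translation": [0, 0, 0]}
    - {"jaw": 0.018, "spin": 0, "translation": [0, 0, 0]}
    - {"jaw": 0.018, "spin": 0, "translation": [0, 0, 0]}
    - {"jaw": 0.018, "spin": 0, "translation": [0, 0, 0]}
    - {"jaw": 0.018, "spin": 0, "translation": [0, 0, 0]}

```text
time: 9.55
tool_pos: [472.4, -324.8, 41.4]
tcp_rot: [180.0, 0.0, 70.0]
ft_force: [0.4, -0.3, -0.1]
finger_gap: 23.1
grip_force: 24.7
```

```bash
cat >> h.py <<'E'
def st(): s=r.sense();print(round(s["time"],2),np.round(s["tool_pos"],1),np.round(s["tcp_rot"],2),np.round(s["ft_force"],1),round(s["finger_gap"],1))
def local(P,th,X):  # world X -> frame at P,th
    t=np.radians(th);d=np.array(X[:2])-P[:2];return np.round([np.cos(t)*d[0]+np.sin(t)*d[1],-np.sin(t)*d[0]+np.cos(t)*d[1]],1)
E
python3 - <<'E'
from h import *
st();p=r.snapshot("wrist")
c=p["pixels"][130:400,160:480]; cv2.imwrite("pics/w6c.png",cv2.resize(c,None,fx=2,fy=2))
E
```

```text
9.55 [ 472.4 -324.8   41.4] [180.   0.  70.] [ 0.4 -0.3 -0.1] 23.1
```

View pics/w6c.png

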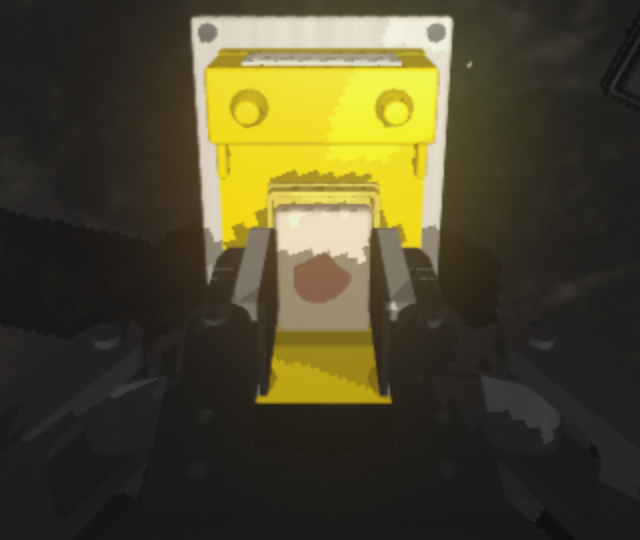

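Block and tray line up and are centred. Lowering and releasing.

Call:
carry_out:
  commands:
    - {"jaw": 0.018, "spin": 0, "translation": [-0.001, 0, 0.008]}
    - {"jaw": 0.018, "spin": 0, "translation": [0, 0, 0.005]}
    - {"jaw": 0.018, "spin": 0, "translation": [0, 0, 0.0025]}
    - {"jaw": 0.018, "spin": 0, "translation": [0, 0, 0.001]}
    - {"jaw": 0.018, "spin": 0, "translation": [0, 0, 0]}
    - {"jaw": 0.018, "spin": 0, "translation": [0, 0, 0]}
    - {"jaw": 0.018, "spin": 0, "translation": [0, 0, 0]}
    - {"jaw": 0.018, "spin": 0, "translation": [0, 0, 0]}

```text
time: 10.27
tool_pos: [472.0, -325.5, 24.5]
tcp_rot: [-180.0, -0.0, 70.0]
ft_force: [0.4, -0.8, 0.1]
finger_gap: 22.7
grip_force: 24.7
```

Call:
carry_out:
  commands:
    - {"jaw": 0.045, "spin": 0, "translation": [0, 0, 0]}
    - {"jaw": 0.045, "spin": 0, "translation": [0, 0, 0]}
    - {"jaw": 0.045, "spin": 0, "translation": [0, 0, 0]}
    - {"jaw": 0.045, "spin": 0, "translation": [0, 0, -0.005]}
    - {"jaw": 0.045, "spin": 0, "translation": [0, 0, -0.02]}
    - {"jaw": 0.045, "spin": 0, "translation": [0, 0, -0.04]}
    - {"jaw": 0.045, "spin": 0, "translation": [0, 0, -0.04]}
    - {"jaw": 0.045, "spin": 0, "translation": [0, 0, -0.04]}

```text
time: 10.93
tool_pos: [471.5, -325.2, 171.4]
tcp_rot: [-179.9, -0.0, 70.0]
ft_force: [1.2, -0.2, -0.3]
finger_gap: 44.7
grip_force: 0.0
```

Call:
carry_out:
  commands:
    - {"jaw": 0.07, "spin": -0.117, "translation": [0, 0, -0.03]}
    - {"jaw": 0.07, "spin": -0.117, "translation": [0, 0, -0.03]}
    - {"jaw": 0.07, "spin": -0.116, "translation": [0, 0, 0]}
    - {"jaw": 0.07, "spin": 0, "translation": [0, 0, 0]}
    - {"jaw": 0.07, "spin": 0, "translation": [0, 0, 0]}
    - {"jaw": 0.07, "spin": 0, "translation": [0, 0, 0]}
    - {"jaw": 0.07, "spin": 0, "translation": [0, 0, 0]}
    - {"jaw": 0.07, "spin": 0, "translation": [0, 0, 0]}

```text
time: 11.6
tool_pos: [471.5, -325.1, 228.3]
tcp_rot: [-179.9, -0.1, 90.0]
ft_force: [-0.4, 0.2, 0.2]
finger_gap: 70.0
grip_force: 0.0
```

```bash
python3 - <<'E'
from h import *
st();p=r.snapshot("wrist")
z=r.landmark_of(p,"tray_yellow")[0];g=toz(p,z["xy"],5)
# tray hull: fill holes
m=cmask(p,"yellow",proj(p,(472,-326+0,5+35)),110,120);m=cmask(p,"yellow",proj(p,(472+13,-326+38,35)))
k=cv2.morphologyEx(m.astype(np.uint8),cv2.MORPH_CLOSE,np.ones((3,3)))
cs,_=cv2.findContours(k,cv2.RETR_EXTERNAL,cv2.CHAIN_APPROX_NONE);f=np.zeros_like(k);cv2.drawContours(f,[max(cs,key=len)],-1,1,-1)
T=fit(p,f>0,TRAY,(472,-326,(-30,-10)),z=5);print(T)
for b in r.landmark_of(p,"block_yellow")[:2]:
    X=toz(p,b["xy"],21);print(b["xy"],b["score"],X,local(T[0][:2],T[0][2],X))
h=cv2.cvtColor(p["pixels"],cv2.COLOR_BGR2HSV)
w=(f>0)&(h[...,1]<110);n,l,sta,ce=cv2.connectedComponentsWithStats(w.astype(np.uint8));i=1+sta[1:,4].argmax()
print(sta[i]);W=[box(-12,12,-17,17,2,9)];q=fit(p,l==i,W,(472,-326,(-30,-10)),z=21);print(q,local(T[0][:2],T[0][2],q[0]))
c=p["pixels"][60:330,160:480]; cv2.imwrite("pics/w7c.png",cv2.resize(c,None,fx=2,fy=2))
E
```

```text
11.6 [ 471.5 -325.1  228.3] [-1.7988e+02 -9.0000e-02  8.9950e+01] [-0.4  0.2  0.2] 70.0Traceback (most recent call last):
  File "<stdin>", line 5, in <module>
  File "h.py", line 52, in cmask
    return l==np.bincount(w).argmax()
              ~~~~~~~~~~~~~~~~~~~~~^^
ValueError: attempt to get argmax of an empty sequence
```

```bash
cat >> h.py <<'E'
def check(p,col,x,y,th,z,fl=16):
    t=np.radians(th);m=np.zeros((400,640),bool)
    for s in(-40,40): m|=cmask(p,col,proj(p,(x-np.sin(t)*s,y+np.cos(t)*s,z+30)))
    k=cv2.morphologyEx(m.astype(np.uint8),cv2.MORPH_CLOSE,np.ones((3,3)))
    cs,_=cv2.findContours(k,cv2.RETR_EXTERNAL,cv2.CHAIN_APPROX_NONE);f=np.zeros_like(k);cv2.drawContours(f,cs,-1,1,-1)
    T=fit(p,f>0,TRAY,(x,y,(th,)),z=z);print("tray",T)
    if fl:
        h=cv2.cvtColor(p["pixels"],cv2.COLOR_BGR2HSV)
        n,l,sta,ce=cv2.connectedComponentsWithStats(((f>0)&(h[...,1]<100)).astype(np.uint8));i=1+sta[1:,4].argmax()
        q=fit(p,l==i,[box(-12,12,-17,17,2,9)],(x,y,(th,)),z=z+fl);print("block",sta[i],q,local(T[0][:2],T[0][2],q[0]))
    return T
E
python3 - <<'E'
from h import *
st();p=r.snapshot("wrist")
c=p["pixels"][60:330,160:480]; cv2.imwrite("pics/w7c.png",cv2.resize(c,None,fx=2,fy=2))
check(p,"yellow",472,-326,-20,5)
E
```

```text
11.7 [ 471.7 -325.4  228.8] [-1.7993e+02 -6.0000e-02  9.0000e+01] [ 0.6 -0.2  0.4] 70.3
tray (array([ 472.2, -326. ,  -20. ]), np.float64(0.967))
block [308 158  29  34 531] (array([ 472.5, -326.8,  -20.2]), np.float64(0.799)) [ 0.6 -0.6]
```

View pics/w7c.png

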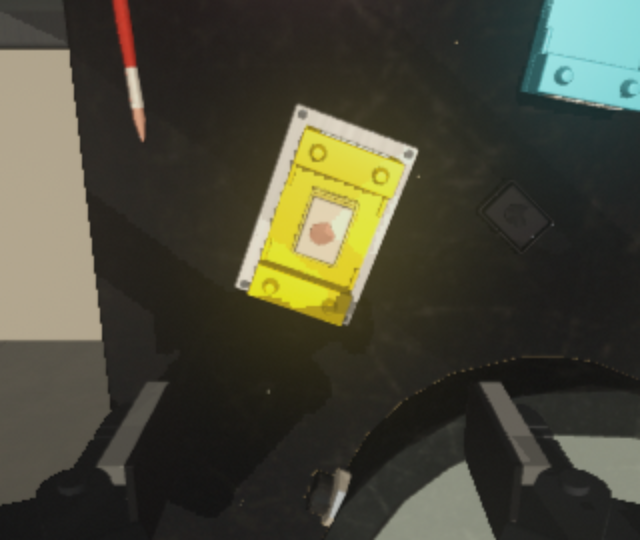

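The yellow block lies flat and centred in its tray, within 0.6 mm. Next is the light blue tray.

Call:
carry_out:
  commands:
    - {"jaw": 0.08, "spin": 0, "translation": [0.02, 0.03, 0]}
    - {"jaw": 0.08, "spin": 0, "translation": [0.02, 0.03, 0]}
    - {"jaw": 0.08, "spin": 0, "translation": [0.02, 0.03, 0]}
    - {"jaw": 0.08, "spin": 0, "translation": [0.02, 0.03, 0]}
    - {"jaw": 0.08, "spin": 0, "translation": [0.02, 0.03, 0]}
    - {"jaw": 0.08, "spin": 0, "translation": [0, 0, 0]}
    - {"jaw": 0.08, "spin": 0, "translation": [0, 0, 0]}
    - {"jaw": 0.08, "spin": 0, "translation": [0, 0, 0]}

```text
time: 12.42
tool_pos: [621.7, -225.5, 229.2]
tcp_rot: [-179.9, 0.0, 90.1]
ft_force: [-0.3, -0.2, -0.6]
finger_gap: 80.1
grip_force: 0.0
```

```bash
python3 - <<'E'
from h import *
st();p=r.snapshot("wrist");cv2.imwrite("pics/w8.png",p["pixels"])
z=r.landmark_of(p,"tray_blue")[0];g=toz(p,z["xy"],0);print(z["xy"],z["score"],g)
for vm in(90,130):
    m=cmask(p,"blue",z["xy"],100,vm);print(m.sum(),fit(p,m,TRAY,(g[0],g[1],(-15,0,15))))
st()
E
```

```text
12.42 [ 621.7 -225.5  229.2] [-179.94    0.     90.07] [-0.3 -0.2 -0.6] 80.1Traceback (most recent call last):
  File "<stdin>", line 3, in <module>
IndexError: list index out of range
```

```bash
python3 - <<'E'
from h import *
st();p=r.snapshot("wrist")
h=cv2.cvtColor(p["pixels"],cv2.COLOR_BGR2HSV);uv=proj(p,(622,-211,16));print(uv,h[int(uv[1]),int(uv[0])])
for vm in(90,130):
    m=cmask(p,"blue",uv,80,vm);print(m.sum(),fit(p,m,TRAY,(622,-211,(-15,0,15))))
E
```

```text
12.52 [ 621.2 -226.4  229.8] [-1.7998e+02  2.0000e-02  8.9990e+01] [-0.5 -0.1  0.2] 80.3
[321.37508397 158.25422741] [ 90  88 228]
3689 (array([ 622.5, -206.9,  -10.3]), np.float64(0.773))
3609 (array([ 622.7, -207.2,  -10.4]), np.float64(0.772))
```

```bash
python3 - <<'E'
from h import *
p=r.snapshot("wrist");uv=proj(p,(622,-211,16))
for sm,vm in((30,90),(50,90),(50,140)):
    m=cmask(p,"blue",uv,sm,vm);print(m.sum(),fit(p,m,TRAY,(622,-207,(-10,))))
c=p["pixels"][60:330,160:480].copy();c[m[60:330,160:480]]=c[m[60:330,160:480]]//2; cv2.imwrite("pics/w8c.png",cv2.resize(c,None,fx=2,fy=2))
E
```

```text
4649 (array([ 622.7, -206.8,  -10.3]), np.float64(0.976))
4646 (array([ 622.7, -206.8,  -10.4]), np.float64(0.975))
4462 (array([ 622.9, -206.9,  -10.3]), np.float64(0.958))
```

View pics/w8c.png

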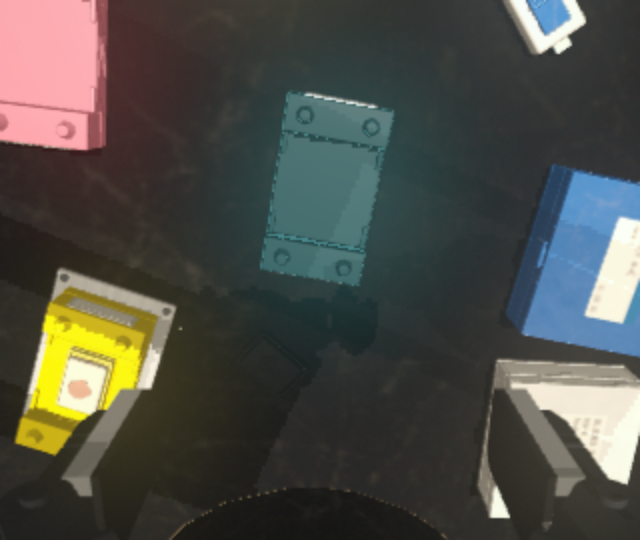

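The light blue tray is centred at (324,152), turned -10.3°, and lies clear. Grasping it.

Call:
carry_out:
  commands:
    - {"jaw": 0.08, "spin": 0, "translation": [0.0195, 0.0015, 0.03]}
    - {"jaw": 0.08, "spin": 0.09, "translation": [0, 0, 0.035]}
    - {"jaw": 0.08, "spin": 0.09, "translation": [0, 0, 0.035]}
    - {"jaw": 0.08, "spin": 0, "translation": [0, 0, 0.035]}
    - {"jaw": 0.08, "spin": 0, "translation": [0, 0, 0.03]}
    - {"jaw": 0.08, "spin": 0, "translation": [0, 0, 0.02]}
    - {"jaw": 0.08, "spin": 0, "translation": [0, 0, 0.01]}
    - {"jaw": 0.08, "spin": 0, "translation": [0, 0, 0.005]}

```text
time: 13.28
tool_pos: [621.8, -206.2, 28.0]
tcp_rot: [-179.8, -0.0, 79.7]
ft_force: [0.3, -0.4, 0.3]
finger_gap: 79.7
grip_force: 0.0
```

Call:
carry_out:
  commands:
    - {"jaw": 0.08, "spin": 0, "translation": [0, 0, 0.012]}
    - {"jaw": 0.08, "spin": 0, "translation": [0, 0, 0.008]}
    - {"jaw": 0.08, "spin": 0, "translation": [0, 0, 0.005]}
    - {"jaw": 0.08, "spin": 0, "translation": [0, 0, 0.002]}
    - {"jaw": 0.08, "spin": 0, "translation": [0, 0, 0.001]}
    - {"jaw": 0.08, "spin": 0, "translation": [0, 0, 0]}
    - {"jaw": 0.08, "spin": 0, "translation": [0, 0, 0]}
    - {"jaw": 0.08, "spin": 0, "translation": [0, 0, 0]}

```text
time: 13.95
tool_pos: [624.0, -206.1, 2.5]
tcp_rot: [179.9, 0.0, 79.7]
ft_force: [0.4, -0.6, 0.2]
finger_gap: 79.7
grip_force: 0.0
```

Call:
carry_out:
  commands:
    - {"jaw": 0.05, "spin": 0, "translation": [0, 0, 0]}
    - {"jaw": 0.05, "spin": 0, "translation": [0, 0, 0]}
    - {"jaw": 0.05, "spin": 0, "translation": [0, 0, 0]}
    - {"jaw": 0.05, "spin": 0, "translation": [0, 0, 0]}
    - {"jaw": 0.05, "spin": 0, "translation": [0, 0, 0]}
    - {"jaw": 0.05, "spin": 0, "translation": [0, 0, 0]}
    - {"jaw": 0.05, "spin": 0, "translation": [0, 0, 0]}
    - {"jaw": 0.05, "spin": 0, "translation": [0, 0, 0]}
  squeeze: 40

```text
time: 14.62
tool_pos: [623.9, -206.1, 2.4]
tcp_rot: [179.9, 0.0, 79.7]
ft_force: [-0.7, 0.6, 6.2]
finger_gap: 56.9
grip_force: 44.0
```

Call:
carry_out:
  commands:
    - {"jaw": 0.05, "spin": 0, "translation": [0, 0, -0.01]}
    - {"jaw": 0.05, "spin": 0, "translation": [0, 0, -0.02]}
    - {"jaw": 0.05, "spin": 0, "translation": [0, 0, -0.03]}
    - {"jaw": 0.05, "spin": 0, "translation": [0, 0, -0.03]}
    - {"jaw": 0.05, "spin": 0, "translation": [0, 0, -0.03]}
    - {"jaw": 0.05, "spin": 0, "translation": [0, 0, -0.03]}
    - {"jaw": 0.05, "spin": 0.0845, "translation": [0, 0, 0]}
    - {"jaw": 0.05, "spin": 0.0845, "translation": [0, 0, 0]}

```text
time: 15.28
tool_pos: [625.0, -206.7, 155.6]
tcp_rot: [179.7, 0.0, 69.9]
ft_force: [0.5, -0.8, -1.5]
finger_gap: 56.8
grip_force: 43.3
```

Call:
carry_out:
  commands:
    - {"jaw": 0.05, "spin": 0, "translation": [-0.0328, -0.0202, 0]}
    - {"jaw": 0.05, "spin": 0, "translation": [-0.0328, -0.0202, 0]}
    - {"jaw": 0.05, "spin": 0, "translation": [-0.0328, -0.0202, 0]}
    - {"jaw": 0.05, "spin": 0, "translation": [-0.0328, -0.0202, 0]}
    - {"jaw": 0.05, "spin": 0, "translation": [-0.0328, -0.0202, 0]}
    - {"jaw": 0.05, "spin": 0, "translation": [0, 0, 0]}
    - {"jaw": 0.05, "spin": 0, "translation": [0, 0, 0]}
    - {"jaw": 0.05, "spin": 0, "translation": [0, 0, 0]}

```text
time: 15.95
tool_pos: [472.4, -325.6, 151.9]
tcp_rot: [-180.0, -0.0, 70.0]
ft_force: [0.7, -0.2, -0.7]
finger_gap: 56.9
grip_force: 43.4
```

```bash
python3 - <<'E'
from h import *
st();p=r.snapshot("wrist");s=r.sense();x,y,z=s["tool_pos"];th=s["tcp_rot"][2]-90
c=p["pixels"][60:400,140:500]; cv2.imwrite("pics/w9c.png",cv2.resize(c,None,fx=1.7,fy=1.7))
m=cmask(p,"blue",proj(p,(x-np.sin(np.radians(th))*40,y+np.cos(np.radians(th))*40,z+28)),50,60)
print(m.sum(),fit(p,m,TRAY,(x,y,(th,)),z=z-2.4))
st()
E
```

```text
15.95 [ 472.4 -325.6  151.9] [-1.8e+02 -3.0e-02  7.0e+01] [ 0.7 -0.2 -0.7] 56.9
25570 (array([ 473.2, -326.7,  -20.2]), np.float64(0.824))
16.0 [ 472.9 -325.2  151.8] [-1.800e+02 -3.000e-02  7.007e+01] [ 0.1  0.5 -2.1] 56.9
```

View pics/w9c.png

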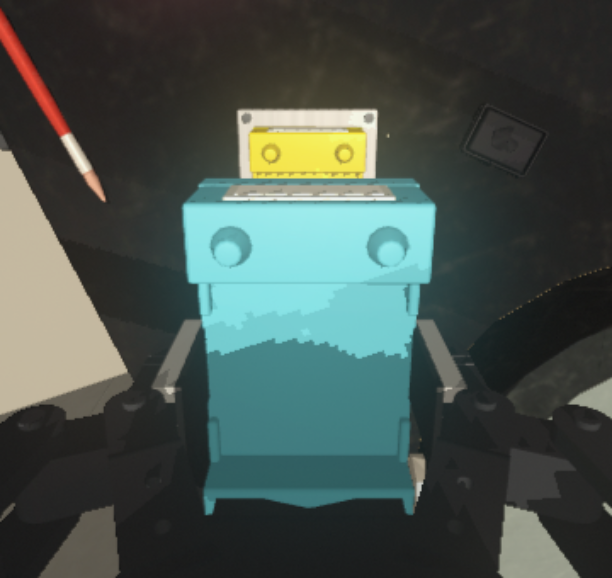

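The picture shows the held blue tray level, with the yellow tray's far lugs visible beyond it at (299,150) and (342,150). I'll use both sets of lugs to check the alignment.

```bash
python3 - <<'E'
from h import *
p=r.snapshot("wrist");st();s=r.sense();P=s["tool_pos"]
c=p["pixels"][130:225,255:385];
g=cv2.cvtColor(p["pixels"],cv2.COLOR_BGR2GRAY)
# fine: unproject lug centres at mid-lug heights
t=np.radians(-20)
def lp(x,y,a,b,z): return (x+np.cos(t)*a-np.sin(t)*b,y+np.sin(t)*a+np.cos(t)*b,z)
for nm,x,y,z in(("Y",472.2,-326,41),("B",P[0],P[1],P[2]-2.4+36)):
    for a in(-18,18): print(nm,np.round(proj(p,lp(x,y,a,40,z)),1))
for nm,uv,z in(("Y",(299.4,150),41),("Y",(342.4,150),41),("B",(275.3,204.7),185.4),("B",(368.2,204.7),185.4)):
    print(nm,local(P[:2],-20,toz(p,uv,z)))
cv2.imwrite("pics/w10.png",cv2.resize(c,None,fx=6,fy=6,interpolation=cv2.INTER_CUBIC))
E
```

```text
16.05 [ 473.2 -325.   151.8] [-1.800e+02 -2.000e-02  7.012e+01] [ 1.1 -0.  -0.9] 57.0
Y [297.7 151.7]
Y [341.6 151.7]
B [270.6 206.9]
B [367.4 206.9]
Y [-17.2  40.1]
Y [18.  40.1]
B [-16.2  40.9]
B [18.3 40.9]
```

View pics/w10.png

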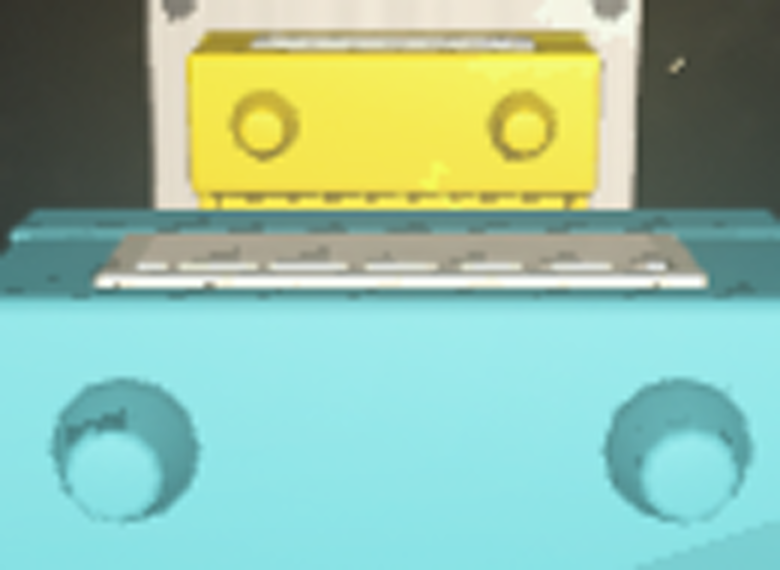

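Call:
carry_out:
  commands:
    - {"jaw": 0.05, "spin": 0, "translation": [-0.0006, -0.0007, 0.02]}
    - {"jaw": 0.05, "spin": 0, "translation": [0, 0, 0.025]}
    - {"jaw": 0.05, "spin": 0, "translation": [0, 0, 0.025]}
    - {"jaw": 0.05, "spin": 0, "translation": [0, 0, 0.02]}
    - {"jaw": 0.05, "spin": 0, "translation": [0, 0, 0.01]}
    - {"jaw": 0.05, "spin": 0, "translation": [0, 0, 0.004]}
    - {"jaw": 0.05, "spin": 0, "translation": [0, 0, 0]}
    - {"jaw": 0.05, "spin": 0, "translation": [0, 0, 0]}

```text
time: 16.72
tool_pos: [472.7, -326.3, 48.9]
tcp_rot: [179.9, 0.0, 70.1]
ft_force: [-0.1, 0.3, -0.1]
finger_gap: 56.6
grip_force: 43.4
```

Call:
carry_out:
  commands:
    - {"jaw": 0.05, "spin": 0, "translation": [0, 0, 0.001]}
    - {"jaw": 0.05, "spin": 0, "translation": [0, 0, 0.001]}
    - {"jaw": 0.05, "spin": 0, "translation": [0, 0, 0.001]}
    - {"jaw": 0.05, "spin": 0, "translation": [0, 0, 0.001]}
    - {"jaw": 0.05, "spin": 0, "translation": [0, 0, 0.001]}
    - {"jaw": 0.05, "spin": 0, "translation": [0, 0, 0.001]}
    - {"jaw": 0.05, "spin": 0, "translation": [0, 0, 0]}
    - {"jaw": 0.05, "spin": 0, "translation": [0, 0, 0]}

```text
time: 17.38
tool_pos: [471.6, -326.0, 41.6]
tcp_rot: [-180.0, -0.0, 70.1]
ft_force: [0.6, 0.5, -0.6]
finger_gap: 56.5
grip_force: 43.4
```

Call:
carry_out:
  commands:
    - {"jaw": 0.05, "spin": 0, "translation": [0.0005, 0.0003, 0.001]}
    - {"jaw": 0.05, "spin": 0, "translation": [0, 0, 0.001]}
    - {"jaw": 0.05, "spin": 0, "translation": [0, 0, 0.001]}
    - {"jaw": 0.05, "spin": 0, "translation": [0, 0, 0.0005]}
    - {"jaw": 0.05, "spin": 0, "translation": [0, 0, 0.0005]}
    - {"jaw": 0.05, "spin": 0, "translation": [0, 0, 0]}
    - {"jaw": 0.05, "spin": 0, "translation": [0, 0, 0]}
    - {"jaw": 0.05, "spin": 0, "translation": [0, 0, 0]}

```text
time: 18.05
tool_pos: [472.2, -325.7, 37.8]
tcp_rot: [180.0, 0.0, 70.1]
ft_force: [-0.3, 0.1, -2.1]
finger_gap: 57.0
grip_force: 43.4
```

Call:
carry_out:
  commands:
    - {"jaw": 0.05, "spin": 0, "translation": [0, 0, 0.0004]}
    - {"jaw": 0.05, "spin": 0, "translation": [0, 0, 0]}
    - {"jaw": 0.075, "spin": 0, "translation": [0, 0, 0]}
    - {"jaw": 0.075, "spin": 0, "translation": [0, 0, 0]}
    - {"jaw": 0.075, "spin": 0, "translation": [0, 0, 0]}
    - {"jaw": 0.075, "spin": 0, "translation": [0, 0, 0]}
    - {"jaw": 0.075, "spin": 0, "translation": [0, 0, -0.01]}
    - {"jaw": 0.075, "spin": 0, "translation": [0, 0, -0.02]}

```text
time: 18.72
tool_pos: [470.4, -324.2, 65.4]
tcp_rot: [-179.7, -0.1, 70.1]
ft_force: [0.7, 0.9, -0.9]
finger_gap: 75.2
grip_force: 0.0
```

Call:
carry_out:
  commands:
    - {"jaw": 0.075, "spin": 0, "translation": [0, 0, -0.04]}
    - {"jaw": 0.075, "spin": 0, "translation": [0, 0, -0.04]}
    - {"jaw": 0.075, "spin": -0.117, "translation": [0, 0, -0.04]}
    - {"jaw": 0.06, "spin": -0.117, "translation": [0, 0, -0.04]}
    - {"jaw": 0.06, "spin": -0.116, "translation": [0, 0, 0]}
    - {"jaw": 0.06, "spin": 0, "translation": [0, 0, 0]}
    - {"jaw": 0.06, "spin": 0, "translation": [0, 0, 0]}
    - {"jaw": 0.06, "spin": 0, "translation": [0, 0, 0]}

```text
time: 19.38
tool_pos: [471.5, -325.1, 226.2]
tcp_rot: [-179.9, -0.1, 89.9]
ft_force: [0.3, 0.4, -0.4]
finger_gap: 60.1
grip_force: 0.0
```

```bash
python3 - <<'E'
from h import *
st();p=r.snapshot("wrist");cv2.imwrite("pics/w11.png",p["pixels"])
m=cmask(p,"blue",proj(p,(472,-326,51)),50,100)
for z in(33,35,37,39,41): print(z,m.sum(),fit(p,m,TRAY,(472,-326,(-20,)),z=z))
st()
E
```

```text
19.38 [ 471.5 -325.1  226.2] [-1.799e+02 -8.000e-02  8.991e+01] [ 0.3  0.4 -0.4] 60.1
33 5337 (array([ 472.7, -327.4,  -20.3]), np.float64(0.971))
35 5337 (array([ 472.6, -327.1,  -20.1]), np.float64(0.965))
37 5337 (array([ 472.5, -327. ,  -20.3]), np.float64(0.956))
39 5337 (array([ 472.6, -326.9,  -20. ]), np.float64(0.946))
41 5337 (array([ 472.4, -326.6,  -20.2]), np.float64(0.935))
19.43 [ 471.4 -325.   225.7] [-1.7987e+02 -1.1000e-01  8.9940e+01] [ 0.3 -0.3 -0.1] 59.7
```

Seated: it's centred on the yellow tray, and it went down to full depth with no force. Next, the light blue block.

Call:
carry_out:
  commands:
    - {"jaw": 0.045, "spin": 0, "translation": [0.04, -0.008, 0]}
    - {"jaw": 0.045, "spin": 0, "translation": [0.04, -0.008, 0]}
    - {"jaw": 0.045, "spin": 0, "translation": [0.04, -0.008, 0]}
    - {"jaw": 0.045, "spin": 0, "translation": [0.04, -0.008, 0]}
    - {"jaw": 0.045, "spin": 0, "translation": [0.04, -0.008, 0]}
    - {"jaw": 0.045, "spin": 0, "translation": [0.04, -0.008, 0]}
    - {"jaw": 0.045, "spin": 0, "translation": [0.04, -0.008, 0]}
    - {"jaw": 0.045, "spin": 0, "translation": [0.04, -0.008, 0]}

```text
time: 20.1
tool_pos: [405.9, -4.1, 226.0]
tcp_rot: [-179.9, -0.0, 90.0]
ft_force: [1.6, 1.0, 0.3]
finger_gap: 45.3
grip_force: 0.0
```

Call:
carry_out:
  commands:
    - {"jaw": 0.045, "spin": 0, "translation": [0.034, 0.008, 0]}
    - {"jaw": 0.045, "spin": 0, "translation": [0.034, 0.008, 0]}
    - {"jaw": 0.045, "spin": 0, "translation": [0.034, 0.008, 0]}
    - {"jaw": 0.045, "spin": 0, "translation": [0, 0, 0]}
    - {"jaw": 0.045, "spin": 0, "translation": [0, 0, 0]}
    - {"jaw": 0.045, "spin": 0, "translation": [0, 0, 0]}
    - {"jaw": 0.045, "spin": 0, "translation": [0, 0, 0]}
    - {"jaw": 0.045, "spin": 0, "translation": [0, 0, 0]}

```text
time: 20.77
tool_pos: [431.1, 95.1, 227.0]
tcp_rot: [-180.0, 0.0, 90.0]
ft_force: [-0.3, 0.3, 0.6]
finger_gap: 45.0
grip_force: 0.0
```

```bash
python3 - <<'E'
from h import *
st();p=r.snapshot("wrist")
for t,g in(("blue",(437,98)),("pink",(439,-10))):
    uv=proj(p,(*g,5));m=comp(p,uv)
    print(t,uv,m.sum(),fit(p,m,BLOCK,(*g,(-25,0,25))))
    ring=cv2.erode(m.astype(np.uint8),np.ones((2,2)))>0
    h=cv2.cvtColor(p["pixels"],cv2.COLOR_BGR2HSV)[m];hh=h[(h[:,1]>60)][:,0];print(np.bincount(hh//10,minlength=18))
st()
E
```

```text
20.77 [431.1  95.1 227. ] [-1.7996e+02  2.0000e-02  8.9980e+01] [-0.3  0.3  0.6] 45.0
blue [325.7232396  167.43751382] 834 (array([436.8,  96.2, -22.7]), np.float64(0.952))
[  0  99   0   0   0   0   0   0 116   0   0   0   0   0   0   0   0   0]
pink [327.08918275 249.04937346] 689 (array([441.6, -13.5,  25.2]), np.float64(0.918))
[135 101   7   0   0   0   0   0   0   0   0   0   0   0   0   0   0   0]
20.82 [431.2  95.2 227.2] [-1.7998e+02  1.0000e-02  8.9980e+01] [ 0.3  0.1 -0.4] 44.9
```

Call:
carry_out:
  commands:
    - {"jaw": 0.045, "spin": 0, "translation": [0.001, 0.0056, 0.025]}
    - {"jaw": 0.045, "spin": 0.099, "translation": [0, 0, 0.035]}
    - {"jaw": 0.045, "spin": 0.099, "translation": [0, 0, 0.035]}
    - {"jaw": 0.045, "spin": 0.099, "translation": [0, 0, 0.035]}
    - {"jaw": 0.045, "spin": 0.099, "translation": [0, 0, 0.035]}
    - {"jaw": 0.045, "spin": 0, "translation": [0, 0, 0.03]}
    - {"jaw": 0.045, "spin": 0, "translation": [0, 0, 0.01]}
    - {"jaw": 0.045, "spin": 0, "translation": [0, 0, 0.005]}

```text
time: 21.48
tool_pos: [435.0, 96.4, 15.4]
tcp_rot: [-179.8, 0.1, 67.4]
ft_force: [-0.1, 0.7, -0.1]
finger_gap: 45.1
grip_force: 0.0
```

Call:
carry_out:
  commands:
    - {"jaw": 0.045, "spin": 0, "translation": [0, 0, 0.006]}
    - {"jaw": 0.045, "spin": 0, "translation": [0, 0, 0.004]}
    - {"jaw": 0.045, "spin": 0, "translation": [0, 0, 0.002]}
    - {"jaw": 0.045, "spin": 0, "translation": [0, 0, 0.001]}
    - {"jaw": 0.045, "spin": 0, "translation": [0, 0, 0]}
    - {"jaw": 0.045, "spin": 0, "translation": [0, 0, 0]}
    - {"jaw": 0.045, "spin": 0, "translation": [0, 0, 0]}
    - {"jaw": 0.045, "spin": 0, "translation": [0, 0, 0]}

```text
time: 22.15
tool_pos: [437.2, 97.3, 4.8]
tcp_rot: [180.0, -0.0, 67.4]
ft_force: [0.5, 0.3, 0.7]
finger_gap: 45.0
grip_force: 0.0
```

Call:
carry_out:
  commands:
    - {"jaw": 0.045, "spin": 0, "translation": [-0.001, 0, 0.0013]}
    - {"jaw": 0.045, "spin": 0, "translation": [0, 0, 0]}
    - {"jaw": 0.018, "spin": 0, "translation": [0, 0, 0]}
    - {"jaw": 0.018, "spin": 0, "translation": [0, 0, 0]}
    - {"jaw": 0.018, "spin": 0, "translation": [0, 0, 0]}
    - {"jaw": 0.018, "spin": 0, "translation": [0, 0, 0]}
    - {"jaw": 0.018, "spin": 0, "translation": [0, 0, 0]}
    - {"jaw": 0.018, "spin": 0, "translation": [0, 0, 0]}
  squeeze: 25

```text
time: 22.82
tool_pos: [436.6, 96.3, 3.2]
tcp_rot: [180.0, -0.0, 67.4]
ft_force: [0.9, 0.1, 0.7]
finger_gap: 23.3
grip_force: 24.6
```

Call:
carry_out:
  commands:
    - {"jaw": 0.018, "spin": 0, "translation": [0, 0, -0.02]}
    - {"jaw": 0.018, "spin": 0, "translation": [0, 0, -0.03]}
    - {"jaw": 0.018, "spin": 0, "translation": [0, 0, -0.04]}
    - {"jaw": 0.018, "spin": -0.099, "translation": [0, 0, -0.03]}
    - {"jaw": 0.018, "spin": -0.099, "translation": [0, 0, -0.03]}
    - {"jaw": 0.018, "spin": -0.099, "translation": [0, 0, -0.03]}
    - {"jaw": 0.018, "spin": -0.099, "translation": [0, 0, -0.03]}
    - {"jaw": 0.018, "spin": 0, "translation": [-0.04, -0.008, 0]}

```text
time: 23.48
tool_pos: [432.3, 60.7, 220.2]
tcp_rot: [179.4, -0.2, 90.8]
ft_force: [1.5, -0.1, 1.6]
finger_gap: 22.7
grip_force: 24.7
```

Call:
carry_out:
  commands:
    - {"jaw": 0.018, "spin": 0, "translation": [-0.0405, -0.001, 0]}
    - {"jaw": 0.018, "spin": 0, "translation": [-0.0405, -0.001, 0]}
    - {"jaw": 0.018, "spin": 0, "translation": [-0.0405, -0.001, 0]}
    - {"jaw": 0.018, "spin": 0, "translation": [-0.0405, -0.001, 0]}
    - {"jaw": 0.018, "spin": 0, "translation": [-0.0405, -0.001, 0]}
    - {"jaw": 0.018, "spin": 0, "translation": [-0.0405, -0.001, 0]}
    - {"jaw": 0.018, "spin": 0, "translation": [-0.0405, -0.001, 0]}
    - {"jaw": 0.018, "spin": 0, "translation": [-0.0405, -0.001, 0]}

```text
time: 24.15
tool_pos: [420.6, -269.8, 213.0]
tcp_rot: [180.0, 0.0, 90.1]
ft_force: [0.4, 0.4, -0.7]
finger_gap: 22.9
grip_force: 24.7
```

Call:
carry_out:
  commands:
    - {"jaw": 0.018, "spin": 0, "translation": [-0.0297, 0.026, 0]}
    - {"jaw": 0.018, "spin": 0, "translation": [-0.0297, 0.026, 0]}
    - {"jaw": 0.018, "spin": 0.117, "translation": [0, 0, 0.02]}
    - {"jaw": 0.018, "spin": 0.117, "translation": [0, 0, 0.02]}
    - {"jaw": 0.018, "spin": 0.116, "translation": [0, 0, 0.02]}
    - {"jaw": 0.018, "spin": 0, "translation": [0, 0, 0.035]}
    - {"jaw": 0.018, "spin": 0, "translation": [0, 0, 0.03]}
    - {"jaw": 0.018, "spin": 0, "translation": [0, 0, 0.01]}

```text
time: 24.82
tool_pos: [470.5, -324.7, 72.4]
tcp_rot: [-179.6, -0.2, 70.1]
ft_force: [-0.7, 0.2, -1.0]
finger_gap: 23.0
grip_force: 24.7
```

Call:
carry_out:
  commands:
    - {"jaw": 0.018, "spin": 0, "translation": [0, 0, 0]}
    - {"jaw": 0.018, "spin": 0, "translation": [0, 0, 0]}
    - {"jaw": 0.018, "spin": 0, "translation": [0, 0, 0]}
    - {"jaw": 0.018, "spin": 0, "translation": [0, 0, 0]}
    - {"jaw": 0.018, "spin": 0, "translation": [0, 0, 0]}
    - {"jaw": 0.018, "spin": 0, "translation": [0, 0, 0]}
    - {"jaw": 0.018, "spin": 0, "translation": [0, 0, 0]}
    - {"jaw": 0.018, "spin": 0, "translation": [0, 0, 0]}

```text
time: 25.48
tool_pos: [473.6, -327.1, 78.6]
tcp_rot: [180.0, 0.0, 70.1]
ft_force: [0.6, -0.1, 0.3]
finger_gap: 23.1
grip_force: 24.7
```

Call:
carry_out:
  commands:
    - {"jaw": 0.018, "spin": 0, "translation": [0, -0.001, 0.01]}
    - {"jaw": 0.018, "spin": 0, "translation": [0, 0, 0.007]}
    - {"jaw": 0.018, "spin": 0, "translation": [0, 0, 0.004]}
    - {"jaw": 0.018, "spin": 0, "translation": [0, 0, 0.002]}
    - {"jaw": 0.018, "spin": 0, "translation": [0, 0, 0.0005]}
    - {"jaw": 0.018, "spin": 0, "translation": [0, 0, 0]}
    - {"jaw": 0.018, "spin": 0, "translation": [0, 0, 0]}
    - {"jaw": 0.018, "spin": 0, "translation": [0, 0, 0]}

```text
time: 26.15
tool_pos: [472.3, -326.5, 54.2]
tcp_rot: [-180.0, -0.0, 70.1]
ft_force: [-0.5, 0.5, -0.4]
finger_gap: 23.2
grip_force: 24.7
```

Call:
carry_out:
  commands:
    - {"jaw": 0.045, "spin": 0, "translation": [0, 0, 0]}
    - {"jaw": 0.045, "spin": 0, "translation": [0, 0, 0]}
    - {"jaw": 0.045, "spin": 0, "translation": [0, 0, 0]}
    - {"jaw": 0.045, "spin": 0, "translation": [0, 0, -0.005]}
    - {"jaw": 0.045, "spin": 0, "translation": [0, 0, -0.02]}
    - {"jaw": 0.045, "spin": 0, "translation": [0, 0, -0.04]}
    - {"jaw": 0.045, "spin": 0, "translation": [0, 0, -0.04]}
    - {"jaw": 0.045, "spin": 0, "translation": [0, 0, -0.04]}

```text
time: 26.82
tool_pos: [471.9, -326.2, 201.2]
tcp_rot: [-179.9, -0.0, 70.1]
ft_force: [2.0, -0.9, 0.2]
finger_gap: 45.0
grip_force: 0.0
```

Call:
carry_out:
  commands:
    - {"jaw": 0.07, "spin": -0.117, "translation": [0, 0, -0.03]}
    - {"jaw": 0.07, "spin": -0.117, "translation": [0, 0, 0]}
    - {"jaw": 0.07, "spin": -0.116, "translation": [0, 0, 0]}
    - {"jaw": 0.07, "spin": 0, "translation": [0, 0, 0]}
    - {"jaw": 0.07, "spin": 0, "translation": [0, 0, 0]}
    - {"jaw": 0.07, "spin": 0, "translation": [0, 0, 0]}
    - {"jaw": 0.07, "spin": 0, "translation": [0, 0, 0]}
    - {"jaw": 0.07, "spin": 0, "translation": [0, 0, 0]}

```text
time: 27.48
tool_pos: [472.2, -326.5, 229.1]
tcp_rot: [-180.0, -0.0, 90.0]
ft_force: [0.1, -0.8, -0.3]
finger_gap: 70.1
grip_force: 0.0
```

```bash
sed -i 's/proj(p,(x-np.sin(t)\*s,y+np.cos(t)\*s,z+30)))/proj(p,(x-np.sin(t)*s,y+np.cos(t)*s,z+30)),50,100)/' h.py
python3 - <<'E'
from h import *
st();p=r.snapshot("wrist")
c=p["pixels"][60:330,160:480]; cv2.imwrite("pics/w12c.png",cv2.resize(c,None,fx=2,fy=2))
check(p,"blue",472.5,-327,-20,35)
E
```

```text
27.48 [ 472.2 -326.5  229.1] [-1.7996e+02 -3.0000e-02  9.0010e+01] [ 0.1 -0.8 -0.3] 70.1
tray (array([ 472.6, -327.2,  -20.1]), np.float64(0.965))
block [ 291  125   75   82 3614] (array([ 479.6, -320.2,  -32.4]), np.float64(0.224)) [4.2 9. ]
```

View pics/w12c.png

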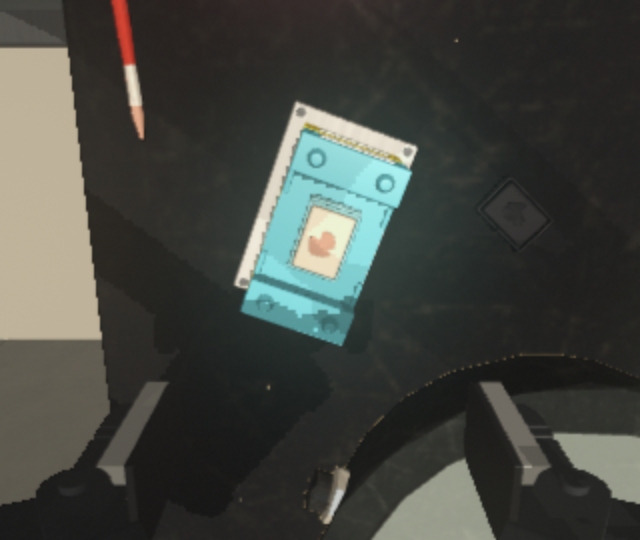

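The light blue tray is seated and its block lies flat in the middle. Next is the pink tray.

Call:
carry_out:
  commands:
    - {"jaw": 0.08, "spin": 0, "translation": [0.037, 0, 0]}
    - {"jaw": 0.08, "spin": 0, "translation": [0.037, 0, 0]}
    - {"jaw": 0.08, "spin": 0, "translation": [0.037, 0, 0]}
    - {"jaw": 0.08, "spin": 0, "translation": [0.037, 0, 0]}
    - {"jaw": 0.08, "spin": 0, "translation": [0.037, 0, 0]}
    - {"jaw": 0.08, "spin": 0, "translation": [0, 0, 0]}
    - {"jaw": 0.08, "spin": 0, "translation": [0, 0, 0]}
    - {"jaw": 0.08, "spin": 0, "translation": [0, 0, 0]}

```text
time: 28.2
tool_pos: [472.2, -141.8, 229.7]
tcp_rot: [180.0, 0.0, 90.1]
ft_force: [-1.0, 0.4, -0.4]
finger_gap: 79.8
grip_force: 0.0
```

```bash
python3 - <<'E'
from h import *
st();p=r.snapshot("wrist");cv2.imwrite("pics/w13.png",p["pixels"])
h=cv2.cvtColor(p["pixels"],cv2.COLOR_BGR2HSV);uv=proj(p,(470,-123,16));print(uv,h[int(uv[1]),int(uv[0])])
for sm,vm in((40,100),(50,130)):
    m=cmask(p,"pink",uv,sm,vm);print(m.sum(),fit(p,m,TRAY,(470,-123,(-15,0,15))))
st()
E
```

```text
28.2 [ 472.2 -141.8  229.7] [1.7999e+02 3.0000e-02 9.0130e+01] [-1.   0.4 -0.4] 79.8
[318.74091346 155.27654451] [179  67 250]
4451 (array([ 469.7, -130.2,   -7. ]), np.float64(0.939))
4229 (array([ 469.7, -130.4,   -7. ]), np.float64(0.907))
28.25 [ 472.1 -142.3  229.6] [-1.800e+02  3.000e-02  9.008e+01] [ 0.4  0.  -0.6] 80.1
```

```bash
sed -i 's/"pink":172/"pink":178/' h.py; python3 - <<'E'
from h import *
st();p=r.snapshot("wrist");uv=proj(p,(470,-123,16))
for sm,vm in((40,100),(50,80),(30,130)):
    m=cmask(p,"pink",uv,sm,vm);v,u=np.nonzero(m);print(m.sum(),u.min(),u.max(),v.min(),v.max(),fit(p,m,TRAY,(470,-123,(-10,0))))
m=comp(p,uv,100);print(m.sum(),fit(p,m,TRAY,(470,-123,(-10,0))))
p=r.snapshot("top");t=r.landmark_of(p,"tray_pink")[0]["xy"];m=cmask(p,"pink",t,40,100);print(t,m.sum(),fit(p,m,TRAY,(470,-123,(-10,0))))
E
```

```text
28.25 [ 472.1 -142.3  229.6] [-1.800e+02  3.000e-02  9.008e+01] [ 0.4  0.  -0.6] 80.1
4433 289 350 113 207 (array([ 469.8, -130.4,   -7. ]), np.float64(0.936))
5279 287 362 113 210 (array([ 469.6, -131. ,   -7.3]), np.float64(0.754))
4476 289 350 114 207 (array([ 469.8, -130.4,   -7. ]), np.float64(0.958))
4668 (array([ 469.9, -129.6,   -7. ]), np.float64(0.977))
[368.0, 221.9] 208 (array([ 471. , -127.9,   -3.8]), np.float64(0.366))
```

Call:
carry_out:
  commands:
    - {"jaw": 0.08, "spin": 0, "translation": [0.0125, -0.0018, 0.03]}
    - {"jaw": 0.08, "spin": 0.061, "translation": [0, 0, 0.035]}
    - {"jaw": 0.08, "spin": 0.061, "translation": [0, 0, 0.035]}
    - {"jaw": 0.08, "spin": 0, "translation": [0, 0, 0.035]}
    - {"jaw": 0.08, "spin": 0, "translation": [0, 0, 0.03]}
    - {"jaw": 0.08, "spin": 0, "translation": [0, 0, 0.02]}
    - {"jaw": 0.08, "spin": 0, "translation": [0, 0, 0.01]}
    - {"jaw": 0.08, "spin": 0, "translation": [0, 0, 0.005]}

```text
time: 29.07
tool_pos: [468.9, -129.4, 27.7]
tcp_rot: [-179.8, -0.0, 83.0]
ft_force: [-0.8, 0.3, 0.2]
finger_gap: 80.0
grip_force: 0.0
```

Call:
carry_out:
  commands:
    - {"jaw": 0.08, "spin": 0, "translation": [0, 0, 0.012]}
    - {"jaw": 0.08, "spin": 0, "translation": [0, 0, 0.008]}
    - {"jaw": 0.08, "spin": 0, "translation": [0, 0, 0.005]}
    - {"jaw": 0.08, "spin": 0, "translation": [0, 0, 0.001]}
    - {"jaw": 0.08, "spin": 0, "translation": [0, 0, 0.001]}
    - {"jaw": 0.08, "spin": 0, "translation": [0, 0, 0]}
    - {"jaw": 0.08, "spin": 0, "translation": [0, 0, 0]}
    - {"jaw": 0.08, "spin": 0, "translation": [0, 0, 0]}

```text
time: 29.73
tool_pos: [470.8, -129.3, 3.2]
tcp_rot: [179.9, 0.0, 83.1]
ft_force: [0.1, 0.5, 0.8]
finger_gap: 80.1
grip_force: 0.0
```

Call:
carry_out:
  commands:
    - {"jaw": 0.05, "spin": 0, "translation": [0, 0, 0]}
    - {"jaw": 0.05, "spin": 0, "translation": [0, 0, 0]}
    - {"jaw": 0.05, "spin": 0, "translation": [0, 0, 0]}
    - {"jaw": 0.05, "spin": 0, "translation": [0, 0, 0]}
    - {"jaw": 0.05, "spin": 0, "translation": [0, 0, 0]}
    - {"jaw": 0.05, "spin": 0, "translation": [0, 0, 0]}
    - {"jaw": 0.05, "spin": 0, "translation": [0, 0, 0]}
    - {"jaw": 0.05, "spin": 0, "translation": [0, 0, 0]}
  squeeze: 40

```text
time: 30.4
tool_pos: [470.7, -129.3, 3.1]
tcp_rot: [180.0, 0.0, 83.1]
ft_force: [-0.3, -0.4, 6.6]
finger_gap: 56.8
grip_force: 43.3
```

Call:
carry_out:
  commands:
    - {"jaw": 0.05, "spin": 0, "translation": [0, 0, -0.01]}
    - {"jaw": 0.05, "spin": 0, "translation": [0, 0, -0.025]}
    - {"jaw": 0.05, "spin": 0, "translation": [0, 0, -0.035]}
    - {"jaw": 0.05, "spin": 0, "translation": [0, 0, -0.035]}
    - {"jaw": 0.05, "spin": 0, "translation": [0, 0, -0.035]}
    - {"jaw": 0.05, "spin": 0, "translation": [0, 0, -0.035]}
    - {"jaw": 0.05, "spin": 0.1145, "translation": [0, 0, 0]}
    - {"jaw": 0.05, "spin": 0.1145, "translation": [0, 0, 0]}

```text
time: 31.07
tool_pos: [472.0, -129.8, 181.4]
tcp_rot: [179.7, 0.0, 69.7]
ft_force: [0.1, -0.3, -2.0]
finger_gap: 56.7
grip_force: 43.1
```

Call:
carry_out:
  commands:
    - {"jaw": 0.05, "spin": 0, "translation": [-0.0369, 0.0138, 0]}
    - {"jaw": 0.05, "spin": 0, "translation": [-0.0369, 0.0138, 0]}
    - {"jaw": 0.05, "spin": 0, "translation": [-0.0369, 0.0138, 0]}
    - {"jaw": 0.05, "spin": 0, "translation": [-0.0369, 0.0138, 0]}
    - {"jaw": 0.05, "spin": 0, "translation": [-0.0369, 0.0138, 0]}
    - {"jaw": 0.05, "spin": 0, "translation": [0, 0, 0]}
    - {"jaw": 0.05, "spin": 0, "translation": [0, 0, 0]}
    - {"jaw": 0.05, "spin": 0, "translation": [0, 0, 0]}

```text
time: 31.73
tool_pos: [471.5, -325.8, 177.3]
tcp_rot: [-179.9, -0.0, 70.0]
ft_force: [-0.6, 1.9, -1.7]
finger_gap: 56.6
grip_force: 43.1
```

Call:
carry_out:
  commands:
    - {"jaw": 0.05, "spin": 0, "translation": [0, 0, 0]}
    - {"jaw": 0.05, "spin": 0, "translation": [0, 0, 0]}
    - {"jaw": 0.05, "spin": 0, "translation": [0, 0, 0]}
    - {"jaw": 0.05, "spin": 0, "translation": [0, 0, 0]}
    - {"jaw": 0.05, "spin": 0, "translation": [0, 0, 0]}
    - {"jaw": 0.05, "spin": 0, "translation": [0, 0, 0]}
    - {"jaw": 0.05, "spin": 0, "translation": [0, 0, 0]}
    - {"jaw": 0.05, "spin": 0, "translation": [0, 0, 0]}

```text
time: 32.4
tool_pos: [472.0, -326.1, 177.6]
tcp_rot: [180.0, 0.0, 70.0]
ft_force: [-0.4, -0.4, -0.7]
finger_gap: 56.5
grip_force: 43.2
```

```bash
python3 - <<'E'
from h import *
st();p=r.snapshot("wrist");P=r.sense()["tool_pos"];t=np.radians(-20)
def lp(x,y,a,b,z): return (x+np.cos(t)*a-np.sin(t)*b,y+np.sin(t)*a+np.cos(t)*b,z)
g=cv2.cvtColor(p["pixels"],cv2.COLOR_BGR2GRAY).astype(float)
# predicted geometry; horizontal midpoints of coloured end faces, lug-top search by template (disc) match
for nm,x,y,z in(("B",472.4,-326.7,35),("P",P[0],P[1],P[2]-3.1)):
    for a in(-18,18):
        c=proj(p,lp(x,y,a,40,z+36));rad=np.linalg.norm(proj(p,lp(x,y,a+3,40,z+36))-c)
        best=None
        for dv in np.arange(-5,5.1,.25):
            for du in np.arange(-5,5.1,.25):
                th=np.arange(0,2*np.pi,.15)
                def ring(R): return cv2.remap(g.astype(np.float32),(c[0]+du+R*np.cos(th)).astype(np.float32)[None],(c[1]+dv+R*np.sin(th)*.95).astype(np.float32)[None],cv2.INTER_LINEAR)
                s=np.mean(ring(rad-1.0))-np.mean(ring(rad+1.0))
                if best is None or s>best[0]:best=(s,du,dv)
        q=c+best[1:];print(nm,np.round(c,1),round(rad,1),np.round(best,2),local((x,y),-20,toz(p,q,z+36))-[a,40])
c=p["pixels"][110:250,230:410]; cv2.imwrite("pics/w14.png",cv2.resize(c,None,fx=4.4,fy=4.3,interpolation=cv2.INTER_CUBIC))
E
```

```text
32.4 [ 472.  -326.1  177.6] [180.     0.    70.01] [-0.4 -0.4 -0.7] 56.5
B [298.4 151.8] 3.7 [52.17  0.75 -0.75] [0.6 0.6]
B [343.1 151.8] 3.7 [55.98  0.25 -0.5 ] [0.2 0.4]
P [270.3 207.4] 8.0 [31.43  3.75  0.  ] [1.4 0. ]
P [366.5 207.3] 8.0 [33.71  2.25  0.25] [ 0.8 -0.1]
```

The lug centres of the held pink tray and the seated light blue one agree within 0.2 mm. Lowering.

Call:
carry_out:
  commands:
    - {"jaw": 0.05, "spin": 0, "translation": [0, 0, 0.02]}
    - {"jaw": 0.05, "spin": 0, "translation": [0, 0, 0.025]}
    - {"jaw": 0.05, "spin": 0, "translation": [0, 0, 0.025]}
    - {"jaw": 0.05, "spin": 0, "translation": [0, 0, 0.018]}
    - {"jaw": 0.05, "spin": 0, "translation": [0, 0, 0.008]}
    - {"jaw": 0.05, "spin": 0, "translation": [0, 0, 0.003]}
    - {"jaw": 0.05, "spin": 0, "translation": [0, 0, 0]}
    - {"jaw": 0.05, "spin": 0, "translation": [0, 0, 0]}

```text
time: 33.12
tool_pos: [472.7, -326.8, 79.9]
tcp_rot: [179.9, 0.0, 70.0]
ft_force: [0.0, 0.2, -0.5]
finger_gap: 56.8
grip_force: 43.1
```

Call:
carry_out:
  commands:
    - {"jaw": 0.05, "spin": 0, "translation": [0, 0, 0.001]}
    - {"jaw": 0.05, "spin": 0, "translation": [0, 0, 0.001]}
    - {"jaw": 0.05, "spin": 0, "translation": [0, 0, 0.001]}
    - {"jaw": 0.05, "spin": 0, "translation": [0, 0, 0.001]}
    - {"jaw": 0.05, "spin": 0, "translation": [0, 0, 0.001]}
    - {"jaw": 0.05, "spin": 0, "translation": [0, 0, 0.001]}
    - {"jaw": 0.05, "spin": 0, "translation": [0, 0, 0]}
    - {"jaw": 0.05, "spin": 0, "translation": [0, 0, 0]}

```text
time: 33.78
tool_pos: [471.9, -326.0, 72.4]
tcp_rot: [-180.0, -0.0, 70.0]
ft_force: [-0.3, -0.3, -1.0]
finger_gap: 56.2
grip_force: 43.1
```

Call:
carry_out:
  commands:
    - {"jaw": 0.05, "spin": 0, "translation": [0, 0, 0.001]}
    - {"jaw": 0.05, "spin": 0, "translation": [0, 0, 0.001]}
    - {"jaw": 0.05, "spin": 0, "translation": [0, 0, 0.001]}
    - {"jaw": 0.05, "spin": 0, "translation": [0, 0, 0.0005]}
    - {"jaw": 0.05, "spin": 0, "translation": [0, 0, 0.0005]}
    - {"jaw": 0.05, "spin": 0, "translation": [0, 0, 0]}
    - {"jaw": 0.05, "spin": 0, "translation": [0, 0, 0]}
    - {"jaw": 0.05, "spin": 0, "translation": [0, 0, 0]}

```text
time: 34.45
tool_pos: [472.0, -326.1, 68.6]
tcp_rot: [180.0, 0.0, 70.0]
ft_force: [0.7, -0.8, -1.3]
finger_gap: 56.5
grip_force: 43.1
```

Call:
carry_out:
  commands:
    - {"jaw": 0.05, "spin": 0, "translation": [0, 0, 0.0004]}
    - {"jaw": 0.05, "spin": 0, "translation": [0, 0, 0]}
    - {"jaw": 0.075, "spin": 0, "translation": [0, 0, 0]}
    - {"jaw": 0.075, "spin": 0, "translation": [0, 0, 0]}
    - {"jaw": 0.075, "spin": 0, "translation": [0, 0, 0]}
    - {"jaw": 0.075, "spin": 0, "translation": [0, 0, 0]}
    - {"jaw": 0.075, "spin": 0, "translation": [0, 0, -0.01]}
    - {"jaw": 0.075, "spin": 0, "translation": [0, 0, -0.02]}

```text
time: 35.12
tool_pos: [470.3, -324.7, 96.1]
tcp_rot: [-179.7, -0.1, 70.0]
ft_force: [-0.1, -0.2, -0.0]
finger_gap: 74.9
grip_force: 0.0
```

Call:
carry_out:
  commands:
    - {"jaw": 0.075, "spin": 0, "translation": [0, 0, -0.04]}
    - {"jaw": 0.075, "spin": 0, "translation": [0, 0, -0.04]}
    - {"jaw": 0.075, "spin": -0.117, "translation": [0, 0, -0.04]}
    - {"jaw": 0.06, "spin": -0.117, "translation": [0, 0, -0.01]}
    - {"jaw": 0.06, "spin": -0.116, "translation": [0, 0, 0]}
    - {"jaw": 0.06, "spin": 0, "translation": [0, 0, 0]}
    - {"jaw": 0.06, "spin": 0, "translation": [0, 0, 0]}
    - {"jaw": 0.06, "spin": 0, "translation": [0, 0, 0]}

```text
time: 35.78
tool_pos: [471.6, -325.8, 227.5]
tcp_rot: [-179.9, -0.1, 89.8]
ft_force: [0.0, 0.0, 0.0]
finger_gap: 60.2
grip_force: 0.0
```

```bash
python3 - <<'E'
from h import *
st();p=r.snapshot("wrist");cv2.imwrite("pics/w15.png",p["pixels"])
uv=proj(p,(472.5,-326.5,81))
m=cmask(p,"pink",uv,40,100)
for z in(61,65,69,71): print(z,m.sum(),fit(p,m,TRAY,(472.5,-326.5,(-20,)),z=z))
st()
E
```

```text
35.78 [ 471.6 -325.8  227.5] [-1.7994e+02 -5.0000e-02  8.9830e+01] [0. 0. 0.] 60.2
61 6316 (array([ 472.3, -328.6,  -20.2]), np.float64(0.937))
65 6316 (array([ 472.5, -327. ,  -20.1]), np.float64(0.939))
69 6316 (array([ 472.4, -326.6,  -20.2]), np.float64(0.928))
71 6316 (array([ 472.2, -326.5,  -19.9]), np.float64(0.92))
35.83 [ 471.5 -325.8  227.3] [-1.7992e+02 -6.0000e-02  8.9870e+01] [-0.1 -0.2 -0.6] 60.3
```

Pink tray seated. Now the pink block.

Call:
carry_out:
  commands:
    - {"jaw": 0.045, "spin": 0, "translation": [0.039, -0.0045, 0]}
    - {"jaw": 0.045, "spin": 0, "translation": [0.039, -0.0045, 0]}
    - {"jaw": 0.045, "spin": 0, "translation": [0.039, -0.0045, 0]}
    - {"jaw": 0.045, "spin": 0, "translation": [0.039, -0.0045, 0]}
    - {"jaw": 0.045, "spin": 0, "translation": [0.039, -0.0045, 0]}
    - {"jaw": 0.045, "spin": 0, "translation": [0.039, -0.0045, 0]}
    - {"jaw": 0.045, "spin": 0, "translation": [0.039, -0.0045, 0]}
    - {"jaw": 0.045, "spin": 0, "translation": [0.039, -0.0045, 0]}

```text
time: 36.5
tool_pos: [434.6, -12.5, 227.5]
tcp_rot: [-179.9, -0.0, 89.9]
ft_force: [0.1, 0.4, -0.5]
finger_gap: 45.0
grip_force: 0.0
```

Call:
carry_out:
  commands:
    - {"jaw": 0.045, "spin": 0, "translation": [0, 0, 0]}
    - {"jaw": 0.045, "spin": 0, "translation": [0, 0, 0]}
    - {"jaw": 0.045, "spin": 0, "translation": [0, 0, 0]}
    - {"jaw": 0.045, "spin": 0, "translation": [0, 0, 0]}
    - {"jaw": 0.045, "spin": 0, "translation": [0, 0, 0]}
    - {"jaw": 0.045, "spin": 0, "translation": [0, 0, 0]}
    - {"jaw": 0.045, "spin": 0, "translation": [0, 0, 0]}
    - {"jaw": 0.045, "spin": 0, "translation": [0, 0, 0]}

```text
time: 37.17
tool_pos: [435.7, -14.8, 228.1]
tcp_rot: [-180.0, -0.0, 90.0]
ft_force: [-0.9, -0.3, 0.2]
finger_gap: 45.0
grip_force: 0.0
```

```bash
python3 - <<'E'
from h import *
st();p=r.snapshot("wrist");cv2.imwrite("pics/w16.png",p["pixels"])
g=(440,-12);uv=proj(p,(*g,5));m=comp(p,uv);print(uv,m.sum(),fit(p,m,BLOCK,(*g,(0,25))))
e=m&~(cv2.erode(m.astype(np.uint8),np.ones((5,5)))>0);h=cv2.cvtColor(p["pixels"],cv2.COLOR_BGR2HSV)[e];h=h[h[:,1]>60];print(np.bincount(h[:,0]//10,minlength=18),np.median(p["pixels"][e],0))
E
```

```text
37.17 [435.7 -14.8 228.1] [-179.99   -0.     89.98] [-0.9 -0.3  0.2] 45.0
[324.28484944 167.36532059] 842 (array([441.9, -13.4,  25.4]), np.float64(0.942))
[120  16   0   0   0   0   0   0   0   0   0   0   0   0   0   0   0   0] [153.  166.  199.5]
```

Call:
carry_out:
  commands:
    - {"jaw": 0.045, "spin": 0, "translation": [0.0012, 0.006, 0.025]}
    - {"jaw": 0.045, "spin": -0.111, "translation": [0, 0, 0.035]}
    - {"jaw": 0.045, "spin": -0.111, "translation": [0, 0, 0.035]}
    - {"jaw": 0.045, "spin": -0.111, "translation": [0, 0, 0.035]}
    - {"jaw": 0.045, "spin": -0.111, "translation": [0, 0, 0.035]}
    - {"jaw": 0.045, "spin": 0, "translation": [0, 0, 0.03]}
    - {"jaw": 0.045, "spin": 0, "translation": [0, 0, 0.01]}
    - {"jaw": 0.045, "spin": 0, "translation": [0, 0, 0.005]}

```text
time: 37.88
tool_pos: [439.7, -12.8, 16.1]
tcp_rot: [-179.8, -0.1, 115.4]
ft_force: [0.5, 0.2, -0.2]
finger_gap: 45.1
grip_force: 0.0
```

Call:
carry_out:
  commands:
    - {"jaw": 0.045, "spin": 0, "translation": [0, 0, 0.006]}
    - {"jaw": 0.045, "spin": 0, "translation": [0, 0, 0.004]}
    - {"jaw": 0.045, "spin": 0, "translation": [0, 0, 0.002]}
    - {"jaw": 0.045, "spin": 0, "translation": [0, 0, 0.001]}
    - {"jaw": 0.045, "spin": 0, "translation": [0, 0, 0]}
    - {"jaw": 0.045, "spin": 0, "translation": [0, 0, 0]}
    - {"jaw": 0.045, "spin": 0, "translation": [0, 0, 0]}
    - {"jaw": 0.045, "spin": 0, "translation": [0, 0, 0]}

```text
time: 38.55
tool_pos: [442.0, -13.0, 5.6]
tcp_rot: [180.0, 0.0, 115.5]
ft_force: [0.3, 0.3, -0.0]
finger_gap: 45.0
grip_force: 0.0
```

Call:
carry_out:
  commands:
    - {"jaw": 0.045, "spin": 0, "translation": [0, 0, 0.002]}
    - {"jaw": 0.045, "spin": 0, "translation": [0, 0, 0]}
    - {"jaw": 0.018, "spin": 0, "translation": [0, 0, 0]}
    - {"jaw": 0.018, "spin": 0, "translation": [0, 0, 0]}
    - {"jaw": 0.018, "spin": 0, "translation": [0, 0, 0]}
    - {"jaw": 0.018, "spin": 0, "translation": [0, 0, 0]}
    - {"jaw": 0.018, "spin": 0, "translation": [0, 0, 0]}
    - {"jaw": 0.018, "spin": 0, "translation": [0, 0, 0]}
  squeeze: 25

```text
time: 39.22
tool_pos: [441.8, -13.0, 3.2]
tcp_rot: [180.0, 0.0, 115.5]
ft_force: [-0.5, -0.3, -0.1]
finger_gap: 23.0
grip_force: 24.6
```

Call:
carry_out:
  commands:
    - {"jaw": 0.018, "spin": 0, "translation": [0, 0, -0.02]}
    - {"jaw": 0.018, "spin": 0, "translation": [0, 0, -0.03]}
    - {"jaw": 0.018, "spin": 0, "translation": [0, 0, -0.04]}
    - {"jaw": 0.018, "spin": 0.111, "translation": [0, 0, -0.03]}
    - {"jaw": 0.018, "spin": 0.111, "translation": [0, 0, -0.03]}
    - {"jaw": 0.018, "spin": 0.111, "translation": [0, 0, -0.03]}
    - {"jaw": 0.018, "spin": 0.111, "translation": [0, 0, -0.03]}
    - {"jaw": 0.018, "spin": 0, "translation": [0, 0, 0]}

```text
time: 39.88
tool_pos: [444.8, -13.4, 220.1]
tcp_rot: [179.4, 0.1, 89.7]
ft_force: [1.2, 0.4, 0.7]
finger_gap: 23.5
grip_force: 24.6
```

Call:
carry_out:
  commands:
    - {"jaw": 0.018, "spin": 0, "translation": [-0.0392, 0.0038, 0]}
    - {"jaw": 0.018, "spin": 0, "translation": [-0.0392, 0.0038, 0]}
    - {"jaw": 0.018, "spin": 0, "translation": [-0.0392, 0.0038, 0]}
    - {"jaw": 0.018, "spin": 0, "translation": [-0.0392, 0.0038, 0]}
    - {"jaw": 0.018, "spin": 0, "translation": [-0.0392, 0.0038, 0]}
    - {"jaw": 0.018, "spin": 0, "translation": [-0.0392, 0.0038, 0]}
    - {"jaw": 0.018, "spin": 0, "translation": [-0.0392, 0.0038, 0]}
    - {"jaw": 0.018, "spin": 0, "translation": [-0.0392, 0.0038, 0]}

```text
time: 40.55
tool_pos: [472.1, -328.5, 212.7]
tcp_rot: [-180.0, -0.0, 90.1]
ft_force: [0.7, 1.5, 0.7]
finger_gap: 22.7
grip_force: 24.6
```

Call:
carry_out:
  commands:
    - {"jaw": 0.018, "spin": 0.117, "translation": [0, 0, 0.02]}
    - {"jaw": 0.018, "spin": 0.117, "translation": [0, 0, 0.02]}
    - {"jaw": 0.018, "spin": 0.116, "translation": [0, 0, 0.02]}
    - {"jaw": 0.018, "spin": 0, "translation": [0, 0, 0.025]}
    - {"jaw": 0.018, "spin": 0, "translation": [0, 0, 0.015]}
    - {"jaw": 0.018, "spin": 0, "translation": [0, 0, 0.005]}
    - {"jaw": 0.018, "spin": 0, "translation": [0, 0, 0]}
    - {"jaw": 0.018, "spin": 0, "translation": [0, 0, 0]}

```text
time: 41.22
tool_pos: [472.6, -326.7, 108.7]
tcp_rot: [180.0, 0.0, 70.0]
ft_force: [-0.9, -0.3, 0.2]
finger_gap: 22.5
grip_force: 24.7
```

Call:
carry_out:
  commands:
    - {"jaw": 0.018, "spin": 0, "translation": [0, 0, 0]}
    - {"jaw": 0.018, "spin": 0, "translation": [0, 0, 0]}
    - {"jaw": 0.018, "spin": 0, "translation": [0, 0, 0]}
    - {"jaw": 0.018, "spin": 0, "translation": [0, 0, 0]}
    - {"jaw": 0.018, "spin": 0, "translation": [0, 0, 0]}
    - {"jaw": 0.018, "spin": 0, "translation": [0, 0, 0]}
    - {"jaw": 0.018, "spin": 0, "translation": [0, 0, 0]}
    - {"jaw": 0.018, "spin": 0, "translation": [0, 0, 0]}

```text
time: 41.88
tool_pos: [472.4, -326.5, 108.2]
tcp_rot: [180.0, -0.0, 70.0]
ft_force: [0.1, 1.0, -0.1]
finger_gap: 23.0
grip_force: 24.7
```

Call:
carry_out:
  commands:
    - {"jaw": 0.018, "spin": 0, "translation": [0, 0, 0.01]}
    - {"jaw": 0.018, "spin": 0, "translation": [0, 0, 0.007]}
    - {"jaw": 0.018, "spin": 0, "translation": [0, 0, 0.004]}
    - {"jaw": 0.018, "spin": 0, "translation": [0, 0, 0.002]}
    - {"jaw": 0.018, "spin": 0, "translation": [0, 0, 0.0005]}
    - {"jaw": 0.018, "spin": 0, "translation": [0, 0, 0]}
    - {"jaw": 0.018, "spin": 0, "translation": [0, 0, 0]}
    - {"jaw": 0.018, "spin": 0, "translation": [0, 0, 0]}

```text
time: 42.55
tool_pos: [472.3, -326.4, 84.3]
tcp_rot: [-180.0, -0.0, 70.0]
ft_force: [0.3, -0.4, -0.2]
finger_gap: 23.0
grip_force: 24.7
```

Call:
carry_out:
  commands:
    - {"jaw": 0.045, "spin": 0, "translation": [0, 0, 0]}
    - {"jaw": 0.045, "spin": 0, "translation": [0, 0, 0]}
    - {"jaw": 0.045, "spin": 0, "translation": [0, 0, 0]}
    - {"jaw": 0.045, "spin": 0, "translation": [0, 0, -0.005]}
    - {"jaw": 0.045, "spin": 0, "translation": [0, 0, -0.02]}
    - {"jaw": 0.045, "spin": 0, "translation": [0, 0, -0.04]}
    - {"jaw": 0.045, "spin": 0, "translation": [0, 0, -0.04]}
    - {"jaw": 0.045, "spin": 0, "translation": [0, 0, -0.04]}

```text
time: 43.22
tool_pos: [471.9, -326.1, 231.3]
tcp_rot: [-179.9, -0.0, 70.0]
ft_force: [0.0, -1.1, 0.5]
finger_gap: 44.9
grip_force: 0.0
```

Call:
carry_out:
  commands:
    - {"jaw": 0.07, "spin": -0.117, "translation": [0, 0, -0.03]}
    - {"jaw": 0.07, "spin": -0.117, "translation": [0, 0, -0.02]}
    - {"jaw": 0.07, "spin": -0.116, "translation": [0, 0, 0]}
    - {"jaw": 0.07, "spin": 0, "translation": [0, 0, 0]}
    - {"jaw": 0.07, "spin": 0, "translation": [0, 0, 0]}
    - {"jaw": 0.07, "spin": 0, "translation": [0, 0, 0]}
    - {"jaw": 0.07, "spin": 0, "translation": [0, 0, 0]}
    - {"jaw": 0.07, "spin": 0, "translation": [0, 0, 0]}

```text
time: 43.88
tool_pos: [472.0, -326.2, 278.5]
tcp_rot: [-179.9, -0.1, 90.0]
ft_force: [-0.7, -0.3, 0.5]
finger_gap: 70.1
grip_force: 0.0
```

```bash
python3 - <<'E'
from h import *
st();p=r.snapshot("wrist");q=r.snapshot("scene")
a=cv2.resize(p["pixels"][70:330,190:450],(400,400),interpolation=cv2.INTER_CUBIC)
b=cv2.resize(q["pixels"][230:350,360:480],(400,400),interpolation=cv2.INTER_CUBIC)
cv2.imwrite("pics/w17.png",np.hstack([a,b]))
E
```

```text
43.88 [ 472.  -326.2  278.5] [-1.7991e+02 -7.0000e-02  8.9950e+01] [-0.7 -0.3  0.5] 70.1
```

View pics/w17.png

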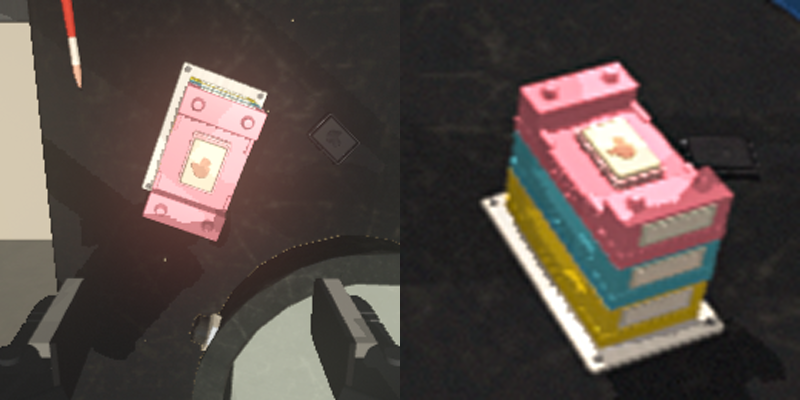

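The stack is flush and locked (yellow, light blue, pink), with the pink block flat and centred on top. The gripper is clear, so I'm handing in.

```bash
python3 -c "
from bench import r
print(r.hand_in())"
```

```text
the job is handed in; nothing more can be done
None
```

The yellow, light blue and pink blocks each lie flat, wax up, in their own trays, and the trays are stacked with lugs locked (yellow, light blue, pink on top). The white block was left where it lay, and I handed the job in at about 44 s; no verdict was shown.

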